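Put the precision screwdrivers away in the slanted two-bay holder

ROBOT

A 6-joint arm with a two-finger parallel gripper is mounted at the origin on the work surface. World frame = base frame: x ahead of the robot, y to its left, z up, the work surface at z = 0. Lengths are in m, angles in rad, forces in N, time in s.
With the tool pointing down it reaches from about 0.35 to 0.875 m from the base axis. Payload 15.5 kg.
Tool frame: the origin (TCP) lies midway between the tips of the shut fingers; the grasp point (between the pads) lies 19 mm behind it (env.grip_depth is the distance from the TCP to the grasp point, in m); z points along the fingers, y is the line along which they close (so a half turn about z gives the same grasp; the last joint's range is limited). The gripper opens to 85 mm and grips with 20 to 120 N. Pads are 22 mm wide; open, the fingers measure 114 mm over their backs; the gripper's body (76 mm by 85 mm) begins 54 mm behind the grasp point. The pads swing forward as they close: fully open they stand 13 mm farther back than shut.
Start: joints at [-1.407, 0.494, 1.345, -0, 1.302, -0.096], TCP at [0.16, -0.604, 0.202] pointing down, gripper open.
Joint ranges: [-2.91, 2.91], [-0.82, 2.16], [0.22, 2.67], [-1.22, 4.37], [0.12, 2.79], [-3.08, 3.08]. Speed limits (rad/s): [1.89, 1.89, 2.57, 3.01, 3.01, 3.01].

INTERFACE

Orientations are given as a unit quaternion [x, y, z, w].
In Python, from cell import env gives the robot as it stands.
- The arm moves only by the tool apply_moves, never from a script. Its argument "rows" is a list that holds one entry, the list of rows, each a list of 7 numbers: the shift along the tool's x, y, z normalised to -1 to 1, where 1 is 0.04 m, then the turn, a rotation vector about the tool's x, y, z normalised to -1 to 1, where 1 is 0.1 rad, then the closure, from 0 (fully open) to 1 (shut). In form: [[[dx, dy, dz, rx, ry, rz, claw], ...]]. A call has 1 to 8 rows; each row shifts and turns the commanded pose from where the row before left it, along the tool's axes as they then stand; what a row does not reach is not made up. A row lasts 1/12 s, in which the tool goes at most 41.7 mm and 7.16 degrees, less where a joint would pass 70% of its speed; a pose out of reach is approached as far as the arm can. A call with a number of a shift or a turn outside -1 to 1 is refused whole. A call with a gripper value outside its range is refused whole. The fingers move at their own pace and stop on an object; "squeeze" is the grip in N (left out, the last holds). Time passes only in rows, so rows that do not move let the fingers close. It gives the time, the measured TCP pose, the force, the opening and the grip force at its end, in the units of the state.
- env.state(): the state, without advancing time (a new reading comes with each control period).
- env.grab_frame(name): name is "scene" or "top" or "wrist"; returns the picture (420x560x3 uint8, red, green, blue); there is no depth.
- env.camera_info(name): a dict with "camera_matrix" (3x3 intrinsics, pixels), "R" (3x3) and "t" (3): a world point X has camera coordinates R X + t; the wrist camera has in their place "hand_eye" (4x4, takes a point from camera to tool coordinates, whose origin is the TCP and whose axes are the flange's). Camera axes: x right, y down, z forward; pixel columns grow to the right and rows downward; lengths in m; the calibration is good to about 2 mm. A picture is of the moment at which its call begins: read the wrist's pose just before it. camera_info takes no time and is no camera call.
- env.hand_in(): hands the job in; it is judged then, once.
Trained networks look in the newest picture that a camera, given by its name, has taken for a name from the list of things; names that differ only in an ending like _2 or _b are one class to them, and where a whole thing is asked for, a point or a joint stands for the part that bears it (a point fixed in the world has none). Each returns a list of dicts, best first, with "confidence" (0 to 1); they miss things now and then, are a little off and sometimes report something else, mostly with a low value. They report only what shows in the picture. A call takes as long as a camera call. They do not tell look-alikes from the thing itself.
- env.boxes_of(name, camera): "xy" ([column, row] in pixels, amid what is visible of it).
- env.regions_of(name, camera): "mask" (420x560 bool, what is visible of it) and "xy" ([column, row] in pixels, amid what is visible of it).
- env.tip_of(name, camera): "xy" ([column, row] in pixels: a listed point, or the origin of a listed thing).
The state is a dict: "clock": time; "qpos": joint angles; "joint_velocities": joint speeds; "joint_torque": joint torques, N m; "tcp_pos": TCP position; "eef_rot": TCP orientation; "force": force on the tool from outside, world axes, zero at the start; "wrist_torque": the same for the moment, N m; "gripper_width": opening from 0.0 (shut) to 1.0 (fully open); "finger_force": force on a finger pad.
Only numpy, scipy, OpenCV 4.12 (cv2) and the standard library are available. Lean on these libraries where they do the work, as an engineer would, in place of code of your own. Each camera call takes 0.05 s, during which the arm holds its last target. There are 200 camera calls.

TASK

Put the two screwdrivers away blade down in the slanted holder in the vise, one in each bay, and push each one down past the bay's spring until its blade stands on the bottom. Don't shift the holder in the jaws, and leave the sound processor, tweezers, denture cup and vial where they are.

Things in the scene. Friction and masses are not known exactly. Their poses are not given: they have to be found in the camera images.
- red_driver: Precision screwdriver, red eight-sided handle, black end cap, 130 mm long: handle with cap 80 mm, 14 mm across flats; 14 mm taper; steel shaft with flat blade 36 mm, 5 mm thick. 30 to 65 g. Origin half way along, on the handle's underside; x along it to the blade, z up as it lies: centre line at z = 7 mm, cap face x = -65, handle end x = 15, blade tip x = 65 mm.
- yellow_driver: Precision screwdriver, yellow eight-sided handle, black end cap, 130 mm long: handle with cap 80 mm, 14 mm across flats; 14 mm taper; steel shaft with flat blade 36 mm, 5 mm thick. 30 to 65 g. Origin half way along, on the handle's underside; x along it to the blade, z up as it lies: centre line at z = 7 mm, cap face x = -65, handle end x = 15, blade tip x = 65 mm.
- red_driver_tip (a point): The tip of the blade of the red screwdriver, on its centre line; axes as the screwdriver's. It starts lying on the bench, blade away from the robot. The balance point is about 80 mm from the tip.
- yellow_driver_tip (a point): The tip of the blade of the yellow screwdriver, on its centre line; axes as the screwdriver's. It starts lying on the bench, blade away from the robot. The balance point is about 80 mm from the tip.
- red_driver_cap (a point): Centre of the flat end face of the red screwdriver's black cap, on its centre line, where it is pressed; axes as the screwdriver's.
- yellow_driver_cap (a point): Centre of the flat end face of the yellow screwdriver's black cap, on its centre line, where it is pressed; axes as the screwdriver's.
- holder: Aluminium tool holder with two bays, 49 x 26 x 109 mm outside, nipped between the green vise jaws and leaning 35 to 45 degrees from vertical, its mouth up and towards the vise's -x side. z points up out of the bays along their centre lines, x across from lower to upper bay, y along the vise screw. Origin where the jaws grip it, 92 mm below the mouth. A hard sideways shove turns it in the jaws.
- bay_upper (a point): Centre of the mouth of the upper bay (the one farther from the robot); axes as the holder's, z pointing out of the bay. Each bay is 20 x 20 mm inside, 3 mm walls, 106 mm deep from mouth to floor. With its blade on the floor a screwdriver leaves 24 mm of its cap end standing out, too little for a gripper to hold while pushing it home.
- bay_lower (a point): The same for the lower bay, nearer the robot; the bay centres are 23 mm apart along the holder's x.
- leaf_upper: Steel leaf spring on the upper (+x) wall inside the upper bay. Origin: the centre of its rounded crest (5 mm radius), 34 mm below the mouth. The crest stands in to 10.5 mm from the lower wall: shaft and blade pass, but a handle that is let go slides only till its taper rests on the crest, with about 55 mm standing out. It takes 5 to 15 N along the bay to push it past; the spring then grips it.
- leaf_lower: The same leaf spring in the lower bay.
- vise: Small cast-iron bench vise bolted to the bench, 103 mm high, jaws 66 mm wide closing along y, screw and tommy bar towards +y (to 105 mm from the origin), foot 100 x 100 mm. Origin on the bench straight below the point where the jaws grip the holder; z up. The holder's mouth is about 60 mm to -x of the origin and 155 mm above the bench.
- sound_processor: Bystander: matte grey cochlear sound processor, a curved body about 50 x 35 mm and 12 mm high lying on its side; origin at its middle on the bench.
- tweezers: Bystander: steel tweezers lying flat, 125 mm long along their x, 20 mm wide, 9 mm high; origin at the middle on the bench.
- denture_cup: Bystander: open blue plastic denture cup, 84 mm across and 72 mm high; origin at the centre of its base.
- dome_vial: Bystander: clear vial of spare domes with a white cap, 32 mm across and 55 mm high; origin at the centre of its base.
Not all that is in view belongs to the job. There is more than one size of the yellow_driver; the one meant has the size given above.

How it is judged:
By the outcome, as a careful person would: the job done as asked, in the order asked, and still so for the second after the job is handed in, with the robot touching nothing.
It also fails if it takes over 64 s, if anything falls off the work surface, if the arm or the gripper's body presses on something with over 40 N, if the wrist force passes 120 N, or if a joint passes its speed limit or range.

## Working session

There is one attempt and no reset: what is moved stays moved. The work goes in short steps, Python scripts to look and compute and a tool call to move; the robot and the scene stay as the last step left them, time stands still between calls to the robot, and variables do not carry over. Pictures are saved under pics/ and viewed, at most 10 in all, crops included, and the job is handed in when it is done.

Besides the shell and the picture viewer there is one more tool, called after "Call:" as name(argument=value, ...), one argument or row to a line, values as JSON. apply_moves: Moves the arm, as the interface text tells. Its arguments: {"type":"object","properties":{"rows":{"type":"array"},"squeeze":{"type":"number"}},"required":["rows"]}

```bash
ls; mkdir -p pics; cat > h.py <<'E'
import numpy as np, cv2
from scipy.spatial.transform import Rotation as Ro
from cell import env
np.set_printoptions(precision=4,suppress=True)
def cam(n,s=None):
    c=env.camera_info(n);K=np.array(c["camera_matrix"])
    if n=="wrist":
        s=s or env.state();H=np.array(c["hand_eye"]);T=np.eye(4)
        T[:3,:3]=Ro.from_quat(s["eef_rot"]).as_matrix();T[:3,3]=s["tcp_pos"]
        M=np.linalg.inv(T@H);return K,M[:3,:3],M[:3,3]
    return K,np.array(c["R"]),np.array(c["t"])
def ray(c,px):
    K,R,t=c;d=R.T@np.linalg.solve(K,[px[0],px[1],1.]);return -R.T@t,d/np.linalg.norm(d)
def atz(c,px,z):
    o,d=ray(c,px);return o+d*(z-o[2])/d[2]
def tri(l):
    A=np.zeros((3,3));b=np.zeros(3);
    for c,px in l:
        o,d=ray(c,px);P=np.eye(3)-np.outer(d,d);A+=P;b+=P@o
    X=np.linalg.solve(A,b);
    return X,[round(float(np.linalg.norm(proj(c,X)-px)),1) for c,px in l]
def proj(c,X):
    K,R,t=c;p=K@(R@np.asarray(X)+t);return p[:2]/p[2]
def save(n,im): cv2.imwrite(f"pics/{n}.png",im[:,:,::-1])
E
python3 - <<'E'
from h import *
s=env.state();print(s)
ims=[env.grab_frame(n) for n in("scene","top","wrist")]
save("s0",np.hstack(ims[:1]));save("t0",ims[1]);save("w0",ims[2])
cs={n:cam(n,s) for n in("scene","top","wrist")}
for n in cs: print(n,ray(cs[n],(280,210)),cs[n][0][0,0])
for th in["red_driver_tip","yellow_driver_tip","red_driver_cap","yellow_driver_cap","bay_upper","bay_lower","vise","holder","leaf_upper","leaf_lower","denture_cup","dome_vial","tweezers","sound_processor"]:
    for n in("scene","top"):
        for d in env.tip_of(th,n)[:3]: print(th,n,np.array(d["xy"]),round(d["confidence"],2),atz(cs[n],d["xy"],.007))
E
```

```text
pics
{'clock': 0.0, 'qpos': array([-1.4075,  0.4942,  1.3462, -0.    ,  1.3025, -0.0955]), 'joint_velocities': array([ 0.0006,  0.0004,  0.0002,  0.0001, -0.001 ,  0.0005]), 'joint_torque': array([  0.0031, -88.2137, -38.3859,   0.0003,   0.0101,  -0.    ]), 'tcp_pos': array([ 0.1599, -0.6038,  0.2015]), 'eef_rot': array([ 0.9916,  0.129 , -0.    , -0.0006]), 'force': array([0.1451, 0.0329, 0.0194]), 'wrist_torque': array([ 0.0079,  0.0209, -0.0026]), 'finger_force': 0.0, 'gripper_width': 0.9974244858082184}
scene (array([1.0691, 0.0022, 0.7535]), array([-0.6317, -0.1188, -0.766 ])) 400.7542779506345
top (array([ 0.4215, -0.0937,  1.3477]), array([ 0.0841,  0.0114, -0.9964])) 511.71678463308876
wrist (array([ 0.2371, -0.5832,  0.3727]), array([-0.3197, -0.0691, -0.945 ])) 366.426008711947
red_driver_tip scene [210.2 254. ] 0.57 [ 0.6047 -0.2448  0.007 ]
red_driver_tip top [345.1 184. ] 0.46 [ 0.6081 -0.2485  0.007 ]
yellow_driver_tip scene [442.2 169.4] 0.79 [0.2446 0.2877 0.007 ]
yellow_driver_tip scene [244.7 163.3] 0.69 [ 0.307  -0.2358  0.007 ]
yellow_driver_tip scene [296.  263.
[... 1570 characters left out ...]
8 317. ] 0.93 [ 0.7219 -0.039   0.007 ]
denture_cup top [270.8 140.1] 0.84 [ 0.7209 -0.0489  0.007 ]
denture_cup top [192.4 196.6] 0.62 [0.5641 0.1535 0.007 ]
dome_vial scene [378.2 221.2] 0.84 [0.4498 0.1225 0.007 ]
dome_vial top [204.8 247.3] 0.41 [0.4318 0.1153 0.007 ]
tweezers scene [153.5 262.5] 0.77 [ 0.6464 -0.361   0.007 ]
tweezers top [385.5 171.4] 0.58 [ 0.6445 -0.3548  0.007 ]
tweezers top [278.6 212.4] 0.56 [ 0.5283 -0.0749  0.007 ]
tweezers top [271.6 140.2] 0.56 [ 0.7207 -0.051   0.007 ]
sound_processor scene [238.2 302.8] 0.68 [ 0.7099 -0.1551  0.007 ]
sound_processor top [311.1 144.1] 0.61 [ 0.7128 -0.1564  0.007 ]
sound_processor top [189.9 207. ] 0.56 [0.5364 0.1589 0.007 ]
```

View pics/s0.png

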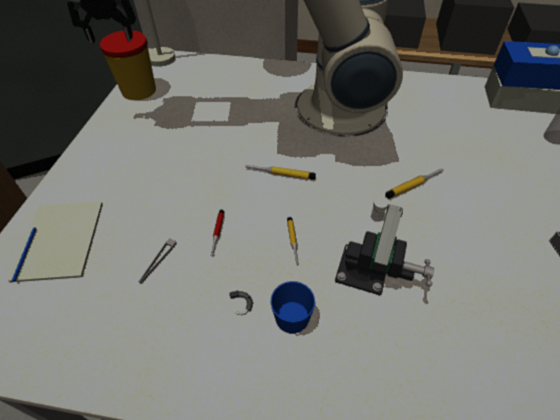

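View pics/t0.png

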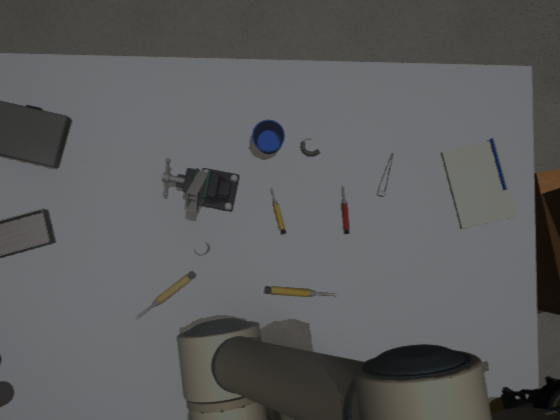

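The pictures show the red driver at about (218,232) in scene and (345,210) in top. The middle yellow driver, at (292,240) and (278,212), measures about 130 mm. The other two yellows are about 178 mm, so they are decoys. The holder leans in the vise at top (198,195).

Next I'll measure the axes from the masks.

```bash
cat >> h.py <<'E'
def axis(mask,c,z=.007):
    ys,xs=np.nonzero(mask);P=np.array([atz(c,(x,y),z)[:2] for x,y in zip(xs,ys)])
    m=P.mean(0);u,s,v=np.linalg.svd(P-m,full_matrices=False);d=v[0]*np.sign(v[0][0]);q=(P-m)@d
    return m,np.degrees(np.arctan2(d[1],d[0])),m+d*q.min(),m+d*q.max(),q.max()-q.min()
E
python3 - <<'E'
from h import *
for n in("scene","top"):
    env.grab_frame(n)
    c=cam(n)
    for th in("red_driver","yellow_driver"):
        for d in env.regions_of(th,n):
            print(n,th,round(d["confidence"],2),d["mask"].sum(),*axis(d["mask"],c))
sc,tp=cam("scene"),cam("top")
print(tri([(sc,(393.9,210)),(tp,(190.6,196.9))]),tri([(sc,(398.1,208.3)),(tp,(190.4,208.1))]))
s=env.state();print(np.array(env.camera_info("wrist")["hand_eye"]))
E
```

```text
scene red_driver 0.77 182 [ 0.5177 -0.2503] 6.362757000748229 [ 0.4736 -0.2552] [ 0.5661 -0.2449] 0.09304162516592432
scene red_driver 0.55 139 [ 0.5155 -0.0755] 16.640214690680658 [ 0.4743 -0.0878] [ 0.5865 -0.0543] 0.11717684049572472
scene yellow_driver 0.75 363 [ 0.3212 -0.1129] 86.95567289746715 [ 0.316  -0.2106] [ 0.3249 -0.0425] 0.16827243605073344
scene yellow_driver 0.55 214 [ 0.5255 -0.0729] 16.92538536808919 [ 0.4712 -0.0894] [ 0.5966 -0.0512] 0.13106723324454506
top red_driver 0.68 154 [ 0.5244 -0.2509] 5.603745841606249 [ 0.4813 -0.2552] [ 0.5656 -0.2469] 0.08466909407857677
top yellow_driver 0.84 513 [0.3185 0.196 ] -50.533016646852744 [0.2475 0.2822] [0.3666 0.1376] 0.18730947031382156
top yellow_driver 0.72 465 [ 0.3242 -0.1207] 87.5782211871488 [ 0.3195 -0.2319] [ 0.3274 -0.0447] 0.18728465035398195
(array([0.5466, 0.1278, 0.1632]), [0.6, 0.5]) (array([0.5224, 0.1358, 0.1418]), [1.9, 1.5])
[[-0.0002 -0.9497 -0.3131  0.0799]
 [ 1.      0.0002 -0.0015 -0.0004]
 [ 0.0015 -0.3131  0.9497 -0.1713]
 [ 0.      0.      0.      1.    ]]
```

```bash
cat >> h.py <<'E'
def goal(p,xd,zd):
    """pose with tool z along zd, tool x near xd"""
    z=np.array(zd,float);z/=np.linalg.norm(z);x=np.array(xd,float);x-=z*(x@z);x/=np.linalg.norm(x)
    return np.array(p,float),np.column_stack([x,np.cross(z,x),z])
def plan(g,start=None,nmin=1,vmax=.9):
    """per-row numbers; rotation is spread evenly; shift in the turning tool axes"""
    if start is None:
        s=env.state();start=(np.array(s["tcp_pos"]),Ro.from_quat(s["eef_rot"]).as_matrix())
    p0,R0=start;p1,R1=g;w=Ro.from_matrix(R0.T@R1).as_rotvec()
    n=max(nmin,int(np.ceil(max(np.linalg.norm(p1-p0)/.04,np.abs(w).max()/.1)/vmax)))
    R=R0.copy()
    rows=[]
    for i in range(n):
        rows.append(np.r_[R.T@(p1-p0)/n/.04,w/n/.1]);R=R@Ro.from_rotvec(w/n).as_matrix()
    print(n,"rows; total shift(m, tool0)",R0.T@(p1-p0),"turn",w)
    r=np.array(rows)
    if np.abs(w).max()<.02: print(r[0])
    else: print(np.round(r,3).tolist())
E
python3 - <<'E'
from h import *
a=np.radians(5)
plan(goal([.497,-.253,.15],[np.cos(a),np.sin(a),0],[0,0,-1]))
E
```

```text
14 rows; total shift(m, tool0) [ 0.4157 -0.2532  0.0521] turn [-0.      0.      0.1715]
[[0.742, -0.452, 0.093, -0.0, 0.0, 0.123], [0.737, -0.461, 0.093, -0.0, 0.0, 0.123], [0.731, -0.47, 0.093, -0.0, 0.0, 0.123], [0.725, -0.479, 0.093, -0.0, 0.0, 0.123], [0.719, -0.488, 0.093, -0.0, 0.0, 0.123], [0.713, -0.497, 0.093, -0.0, 0.0, 0.123], [0.707, -0.506, 0.093, -0.0, 0.0, 0.123], [0.701, -0.514, 0.093, -0.0, 0.0, 0.123], [0.695, -0.523, 0.093, -0.0, 0.0, 0.123], [0.688, -0.531, 0.093, -0.0, 0.0, 0.123], [0.682, -0.54, 0.093, -0.0, 0.0, 0.123], [0.675, -0.548, 0.093, -0.0, 0.0, 0.123], [0.668, -0.556, 0.093, -0.0, 0.0, 0.123], [0.661, -0.564, 0.093, -0.0, 0.0, 0.123]]
```

Call:
apply_moves(
  rows=[
    [[0.74,-0.45,0.09,0,0,0.12,0.3],[0.74,-0.46,0.09,0,0,0.12,0.3],[0.73,-0.47,0.09,0,0,0.12,0.3],[0.725,-0.48,0.09,0,0,0.12,0.3],[0.72,-0.49,0.09,0,0,0.12,0.3],[0.71,-0.5,0.09,0,0,0.12,0.3],[0.71,-0.505,0.09,0,0,0.12,0.3],[0.7,-0.515,0.09,0,0,0.12,0.3]],
  ],
)

```text
clock: 2.52
tcp_pos: [0.3533, -0.402, 0.1733]
eef_rot: [0.997, 0.081, 0.0, 0.0]
force: [1.2, -1.1, 1.0]
gripper_width: 0.701
finger_force: 0.0
```

Call:
apply_moves(
  rows=[
    [[0.695,-0.52,0.09,0,0,0.12,0.4],[0.69,-0.53,0.09,0,0,0.12,0.4],[0.68,-0.54,0.09,0,0,0.12,0.4],[0.675,-0.55,0.09,0,0,0.12,0.4],[0.67,-0.56,0.09,0,0,0.12,0.4],[0.66,-0.565,0.09,0,0,0.12,0.4],[0,0,0,0,0,0,0.4],[0,0,0,0,0,0,0.4]],
  ],
)

```text
clock: 3.18
tcp_pos: [0.4974, -0.2508, 0.1515]
eef_rot: [0.999, 0.047, -0.0, -0.0]
force: [-0.4, -0.9, 0.2]
gripper_width: 0.603
finger_force: 0.0
```

```bash
python3 - <<'E'
from h import *
s=env.state();im=env.grab_frame("wrist");save("w1",im);c=cam("wrist",s)
print(s["clock"],s["tcp_pos"],Ro.from_quat(s["eef_rot"]).as_matrix(),s["gripper_width"])
for d in env.regions_of("red_driver","wrist"): print(d["confidence"],d["mask"].sum(),*axis(d["mask"],c))
for t in("red_driver_tip","red_driver_cap"):
    for d in env.tip_of(t,"wrist"): print(t,d["confidence"],d["xy"],atz(c,d["xy"],.007))
hsv=cv2.cvtColor(im,cv2.COLOR_RGB2HSV);m=(((hsv[...,0]<8)|(hsv[...,0]>172))&(hsv[...,1]>150)&(hsv[...,2]>60))
n,l,st,ce=cv2.connectedComponentsWithStats(m.astype(np.uint8))
for i in range(1,n):
    if st[i,4]>200: print(st[i],*axis(l==i,c))
E
```

```text
3.1833 [ 0.4974 -0.2508  0.1515] [[ 0.9956  0.0936 -0.0001]
 [ 0.0936 -0.9956  0.0001]
 [-0.0001 -0.0001 -1.    ]] 0.6027030503025386
0.85 1880 [ 0.5342 -0.2466] 5.5431707672515955 [ 0.4775 -0.2521] [ 0.6073 -0.2395] 0.13040814556153418
0.59 2418 [ 0.527  -0.0707] 16.986533367865604 [ 0.4741 -0.0868] [ 0.5981 -0.0489] 0.12969541949617808
red_driver_tip 0.57 [287.4, 41.8] [ 0.6084 -0.2419  0.007 ]
red_driver_cap 0.67 [283.6, 198.7] [ 0.4786 -0.2509  0.007 ]
[ 277  109   16   80 1261] [ 0.524  -0.2475] 5.330097287253241 [ 0.4887 -0.2508] [ 0.5569 -0.2444] 0.06847373675492055
```

View pics/w1.png

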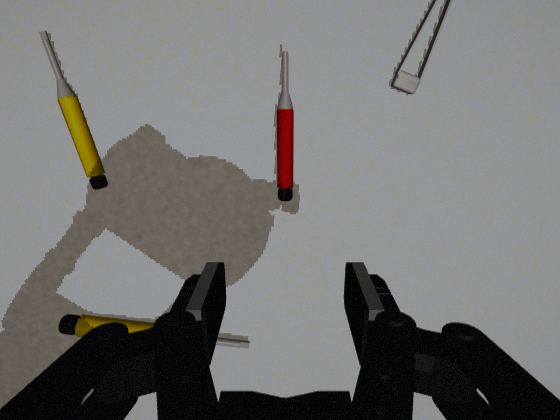

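The wrist picture shows the red driver from cap (286,197) to tip (284,45), and the right-size yellow from cap (98,182) to tip (44,33). Both measure 130 mm. I'll grasp red near the cap.

Call:
apply_moves(
  rows=[
    [[-0.03,0,0.9,0,0,0,0.5],[-0.03,0,0.95,0,0,0,0.6],[-0.03,0,0.95,0,0,0,0.6],[0,0,0.6,0,0,0,0.6],[0,0,0.3,0,0,0,0.6],[0,0,0,0,0,0,0.6],[0,0,0,0,0,0,1],[0,0,0,0,0,0,1]],
  ],
  squeeze=70,
)

```text
clock: 4.05
tcp_pos: [0.4932, -0.2534, 0.0047]
eef_rot: [0.999, 0.045, 0.001, 0.0]
force: [0.1, -0.1, 0.2]
gripper_width: 0.125
finger_force: 0.0
```

Call:
apply_moves(
  rows=[
    [[0,0,0,0,0,0,1],[0,0,0,0,0,0,1],[0,0,0,0,0,0,1]],
  ],
)

```text
clock: 4.3
tcp_pos: [0.4933, -0.2528, 0.0045]
eef_rot: [0.999, 0.045, 0.001, 0.0]
force: [-0.8, 0.1, -0.4]
gripper_width: -0.001
finger_force: 0.0
```

```bash
python3 - <<'E'
from h import *
s=env.state();im=env.grab_frame("wrist");save("w2",im);c=cam("wrist",s);print(s["tcp_pos"],proj(c,s["tcp_pos"]))
for d in env.regions_of("red_driver","wrist"): print(d["confidence"],d["mask"].sum(),*axis(d["mask"],c))
env.grab_frame("top")
for d in env.regions_of("red_driver","top"): print(d["confidence"],d["mask"].sum(),*axis(d["mask"],cam("top")))
E
```

```text
[ 0.4933 -0.2528  0.0045] [285.6378 247.9204]
0.63 5917 [ 0.5411 -0.2461] 5.457370030091275 [ 0.4886 -0.2511] [ 0.605 -0.24 ] 0.11693682047709972
```

View pics/w2.png

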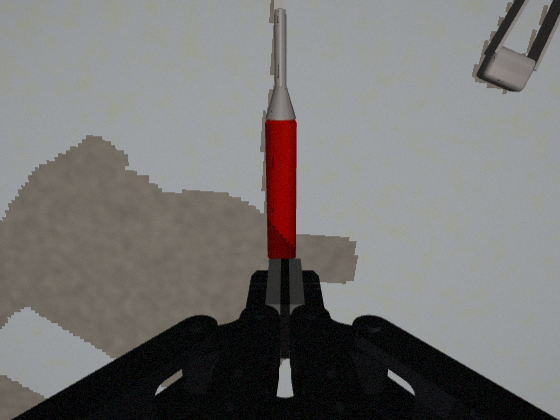

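```bash
python3 - <<'E'
from h import *
im=cv2.imread("pics/w2.png")[200:380,200:370]
im=cv2.convertScaleAbs(im,alpha=2.,beta=20)
cv2.imwrite("pics/w2c.png",cv2.resize(im,None,fx=3.3,fy=3.3,interpolation=cv2.INTER_NEAREST))
E
```

```text
(no output)
```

View pics/w2c.png

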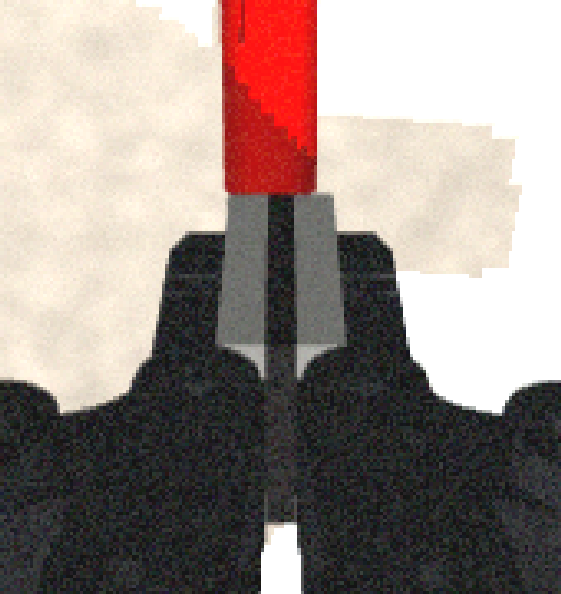

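```bash
python3 - <<'E'
from h import *
s=env.state();c=cam("wrist",s);print(s["gripper_width"],s["finger_force"])
for z in(0,.0045,.007,.014,.02): print(z,atz(c,(285,258),z), atz(c,(285,120),z))
R=Ro.from_quat(s["eef_rot"]).as_matrix()
for x,z in((.011,0),(-.011,0),(.011,-.01),(.011,-.019),(.011,-.04)): print(x,z,proj(c,s["tcp_pos"]+R@[x,0,z]))
E
```

```text
0.00013860593972079392 0.0
0 [ 0.4853 -0.2529  0.    ] [ 0.5564 -0.2464  0.    ]
0.0045 [ 0.4875 -0.2527  0.0045] [ 0.5568 -0.2464  0.0045]
0.007 [ 0.4888 -0.2526  0.007 ] [ 0.557  -0.2464  0.007 ]
0.014 [ 0.4923 -0.2523  0.014 ] [ 0.5577 -0.2463  0.014 ]
0.02 [ 0.4952 -0.252   0.02  ] [ 0.5582 -0.2463  0.02  ]
0.011 0 [285.653  227.9503]
-0.011 0 [285.6223 267.172 ]
0.011 -0.01 [285.6861 235.787 ]
0.011 -0.019 [285.7192 243.6059]
0.011 -0.04 [285.8114 265.4048]
```

```bash
python3 - <<'E'
from h import *
s=env.state();im=env.grab_frame("scene");c=cam("scene");p=proj(c,s["tcp_pos"]);print(p)
for z in(.01,.02,.03,.04,.05): print(z,proj(c,s["tcp_pos"]+[0,0,z]), proj(c,s["tcp_pos"]+[-z,0,0]))
print(proj(c,[.478,-.2515,.007]))
x0,y0=180,160
cr=cv2.convertScaleAbs(im[y0:y0+105,x0:x0+80],alpha=1.8,beta=15)
save("s2",cv2.resize(cr,None,fx=5.6,fy=5.6,interpolation=cv2.INTER_NEAREST))
E
```

```text
[220.4198 215.9935]
0.01 [219.901  213.3542] [221.5204 212.8393]
0.02 [219.3738 210.6727] [222.6067 209.7264]
0.03 [218.8382 207.948 ] [223.6788 206.6539]
0.04 [218.2938 205.1789] [224.737  203.6212]
0.05 [217.7405 202.3645] [225.7817 200.6273]
[222.3291 210.5322]
```

View pics/s2.png

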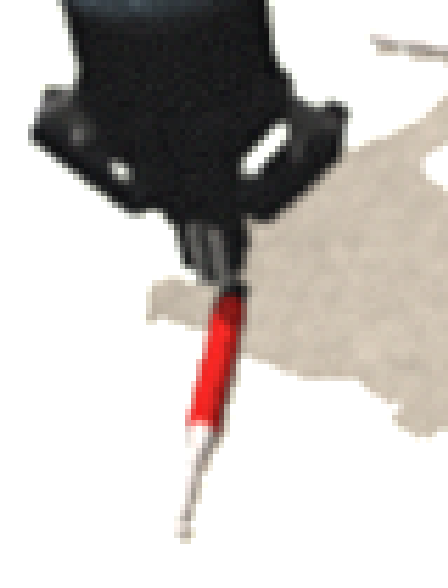

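The fingers shut on nothing. In both views the real fingertips sit about 30 mm short of the stated TCP, hovering over the cap at scene pixel (217,210). I'll check `grip_depth`, then reopen and go lower.

```bash
python3 - <<'E'
from h import *
print(env.grip_depth)
s=env.state();print(s["tcp_pos"])
E
```

```text
0.0187
[ 0.4929 -0.2525  0.0038]
```

Call:
apply_moves(
  rows=[
    [[0,-0.05,0,0,0,0,0.6],[0,0,0,0,0,0,0.6],[0,0,0,0,0,0,0.6],[0,0,0,0,0,0,0.6],[0,0,0,0,0,0,0.6],[0,0,0,0,0,0,0.6]],
  ],
)

```text
clock: 5.05
tcp_pos: [0.4927, -0.2505, 0.0037]
eef_rot: [0.999, 0.045, -0.0, -0.0]
force: [0.1, 0.5, -0.5]
gripper_width: 0.4
finger_force: 0.0
```

Call:
apply_moves(
  rows=[
    [[0,0,0.25,0,0,0,0.6],[0,0,0.2,0,0,0,0.6],[0,0,0.12,0,0,0,0.6],[0,0,0,0,0,0,0.6]],
  ],
)

```text
clock: 5.38
tcp_pos: [0.4919, -0.2501, -0.0207]
eef_rot: [0.999, 0.045, -0.001, -0.001]
force: [-0.1, 0.8, -0.1]
gripper_width: 0.404
finger_force: 0.0
```

Call:
apply_moves(
  rows=[
    [[0,0,0,0,0,0,1],[0,0,0,0,0,0,1],[0,0,0,0,0,0,1],[0,0,0,0,0,0,1],[0,0,0,0,0,0,1]],
  ],
)

```text
clock: 5.8
tcp_pos: [0.4929, -0.2507, -0.0188]
eef_rot: [0.999, 0.045, 0.0, 0.0]
force: [-0.3, -0.7, 3.5]
gripper_width: 0.025
finger_force: 69.1
```

```bash
python3 - <<'E'
from h import *
s=env.state();im=env.grab_frame("wrist");print(s["gripper_width"],s["finger_force"],s["tcp_pos"])
cr=cv2.convertScaleAbs(im[100:380,170:400],alpha=2.,beta=20)
save("w3",cv2.resize(cr,None,fx=2.1,fy=2.1,interpolation=cv2.INTER_NEAREST))
E
```

```text
0.025460240459221007 69.10585111967521 [ 0.4929 -0.2507 -0.0188]
```

View pics/w3.png

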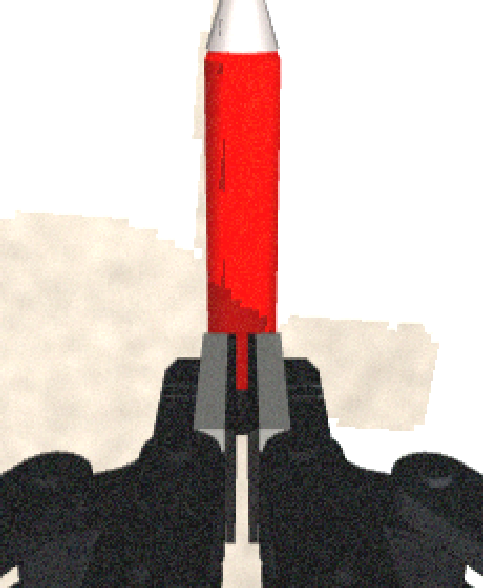

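The pads are pinching only the top of the handle (tips at row ~258), so I'll reopen and go about 9 mm lower.

Call:
apply_moves(
  rows=[
    [[0,0,0,0,0,0,0.6],[0,0,0,0,0,0,0.6],[0,0,0,0,0,0,0.6],[0,0,0,0,0,0,0.6],[0,0,0.11,0,0,0,0.6],[0,0,0.11,0,0,0,0.6],[0,0,0,0,0,0,0.6]],
  ],
)

```text
clock: 6.43
tcp_pos: [0.4922, -0.2502, -0.0289]
eef_rot: [0.999, 0.045, -0.0, -0.0]
force: [-0.6, 0.1, 0.6]
gripper_width: 0.403
finger_force: 0.0
```

Call:
apply_moves(
  rows=[
    [[0,0,0,0,0,0,1],[0,0,0,0,0,0,1],[0,0,0,0,0,0,1],[0,0,0,0,0,0,1],[0,0,0,0,0,0,1]],
  ],
)

```text
clock: 6.85
tcp_pos: [0.4927, -0.2506, -0.0278]
eef_rot: [0.999, 0.045, 0.0, 0.0]
force: [0.3, -0.3, -0.2]
gripper_width: 0.134
finger_force: 68.4
```

```bash
python3 - <<'E'
from h import *
a=np.radians(5.2)
s=env.state();st=(s["tcp_pos"]+[0,0,.12],Ro.from_quat(s["eef_rot"]).as_matrix())
plan(goal([.43,.03,.25],[np.cos(a),np.sin(a),0],[0,0,-1]),st)
E
```

```text
10 rows; total shift(m, tool0) [-0.037  -0.2851 -0.1579] turn [ 0.0001 -0.0001  0.    ]
[-0.0925 -0.7127 -0.3947  0.0001 -0.0001  0.    ]
```

Call:
apply_moves(
  rows=[
    [[0,0,-0.3,0,0,0,1],[0,0,-0.6,0,0,0,1],[0,0,-0.8,0,0,0,1],[0,0,-0.8,0,0,0,1],[0,0,-0.5,0,0,0,1],[0,0,0,0,0,0,1]],
  ],
)

```text
clock: 7.35
tcp_pos: [0.4946, -0.2517, 0.0962]
eef_rot: [0.999, 0.045, 0.003, 0.002]
force: [1.6, 0.4, 0.5]
gripper_width: 0.131
finger_force: 68.4
```

Call:
apply_moves(
  rows=[
    [[-0.09,-0.71,-0.4,0,0,0,1],[-0.09,-0.71,-0.4,0,0,0,1],[-0.09,-0.71,-0.4,0,0,0,1],[-0.09,-0.71,-0.4,0,0,0,1],[-0.09,-0.71,-0.4,0,0,0,1],[-0.09,-0.71,-0.4,0,0,0,1],[-0.09,-0.71,-0.4,0,0,0,1],[-0.09,-0.71,-0.4,0,0,0,1]],
  ],
)

```text
clock: 8.02
tcp_pos: [0.4426, -0.0256, 0.2204]
eef_rot: [0.999, 0.045, -0.0, -0.0]
force: [0.6, 0.1, -0.7]
gripper_width: 0.138
finger_force: 68.5
```

Call:
apply_moves(
  rows=[
    [[-0.09,-0.71,-0.4,0,0,0,1],[-0.09,-0.71,-0.4,0,0,0,1],[0,0,0,0,0,0,1],[0,0,0,0,0,0,1]],
  ],
)

```text
clock: 8.35
tcp_pos: [0.4311, 0.03, 0.2524]
eef_rot: [0.999, 0.047, 0.001, 0.0]
force: [0.4, -0.5, -0.8]
gripper_width: 0.132
finger_force: 68.5
```

```bash
python3 - <<'E'
from h import *
import pickle
s=env.state();im=env.grab_frame("wrist");save("w4",im);c=cam("wrist",s);pickle.dump(c,open("c4.pkl","wb"))
print(s["clock"],s["tcp_pos"],s["force"],s["gripper_width"])
for t in["bay_upper","bay_lower","holder","vise","leaf_upper","leaf_lower","red_driver_tip","red_driver_cap"]:
    for d in env.tip_of(t,"wrist")[:2]: print(t,round(d["confidence"],2),np.array(d["xy"]))
E
```

```text
8.35 [0.4311 0.03   0.2524] [ 0.386  -0.5    -0.8192] 0.13237449285941702
bay_upper 0.66 [146.2  11.4]
bay_lower 0.72 [150.1  43.4]
bay_lower 0.5 [146.9  12.3]
holder 0.62 [283.1 309.6]
leaf_lower 0.35 [282.1 161.5]
red_driver_cap 0.84 [287.3 308.5]
```

View pics/w4.png

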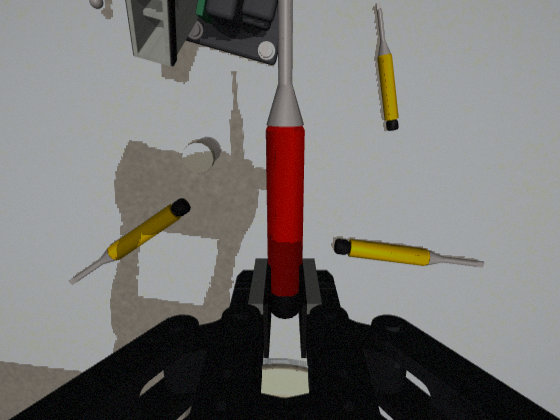

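The grip is good: red handle centred, cap face at (287,308). The holder is at the top edge, around (150,30). I'll move forward and collect bay points from several viewpoints.

Call:
apply_moves(
  rows=[
    [[0.7,0,0,0,0,0,1],[0.7,0,0,0,0,0,1],[0.7,0,0,0,0,0,1],[0,0,0,0,0,0,1],[0,0,0,0,0,0,1]],
  ],
)

```text
clock: 9.22
tcp_pos: [0.5155, 0.0365, 0.2514]
eef_rot: [0.999, 0.045, -0.0, -0.0]
force: [-0.7, 0.3, -0.6]
gripper_width: 0.139
finger_force: 68.5
```

```bash
cat > look.py <<'E'
from h import *
import pickle,sys
s=env.state();im=env.grab_frame("wrist");save("v"+sys.argv[1],im);c=cam("wrist",s);out={}
print(s["clock"],s["tcp_pos"])
for t in["bay_upper","bay_lower","holder","vise","leaf_upper","leaf_lower"]:
    l=env.tip_of(t,"wrist");out[t]=l
    for d in l[:2]: print(t,round(d["confidence"],2),np.array(d["xy"]))
l=env.regions_of("holder","wrist");out["mask"]=l
for d in l[:1]: print(d["confidence"],d["mask"].sum(),d["xy"])
pickle.dump((c,out),open(f"v{sys.argv[1]}.pkl","wb"))
E
python3 look.py A
```

```text
9.2167 [0.5155 0.0365 0.2514]
bay_upper 0.98 [155.6 144.2]
bay_lower 0.92 [161.1 166.3]
bay_lower 0.28 [284.8 312.3]
holder 0.77 [197.7  81. ]
vise 0.84 [218.7  79. ]
vise 0.24 [211.5 219.9]
0.74 6456 [178.6, 118.0]
```

Call:
apply_moves(
  rows=[
    [[0,-0.8,0,0,0,0,1],[0,-0.9,0,0,0,0,1],[0,-0.9,0,0,0,0,1],[0,-0.9,0,0,0,0,1],[0,-0.8,0,0,0,0,1],[0,0,0,0,0,0,1],[0,0,0,0,0,0,1]],
  ],
)

```text
clock: 10.2
tcp_pos: [0.4987, 0.2092, 0.2521]
eef_rot: [0.999, 0.047, 0.0, 0.0]
force: [0.3, -0.6, -0.4]
gripper_width: 0.137
finger_force: 68.6
```

```bash
python3 look.py B
```

```text
10.2 [0.4987 0.2092 0.2521]
bay_upper 0.64 [404.  145.3]
bay_lower 0.76 [390.3 165.6]
holder 0.85 [396.1  81.3]
vise 0.81 [373.1  78.2]
0.64 6370 [402.2, 117.8]
```

```bash
python3 - <<'E'
from h import *
import pickle
A=pickle.load(open("vA.pkl","rb"));B=pickle.load(open("vB.pkl","rb"))
sc,tp=cam("scene"),cam("top");O={"bay_upper":((393.9,210),(190.6,196.9)),"bay_lower":((398.1,208.3),(190.4,208.1)),"vise":((374.8,272.8),(203.6,187.6)),"holder":((380.7,250.1),(201.9,182))}
r={}
for t in O:
    l=[(A[0],A[1][t][0]["xy"]),(B[0],B[1][t][0]["xy"])]
    r[t]=tri(l)[0];print(t,*tri(l),"all",*tri(l+[(sc,O[t][0]),(tp,O[t][1])]))
print("sep",np.linalg.norm(r["bay_upper"]-r["bay_lower"]),r["bay_upper"]-r["bay_lower"])
ax=(r["bay_upper"]+r["bay_lower"])/2-r["holder"];print("ax",np.linalg.norm(ax),ax/np.linalg.norm(ax))
a,b=[cv2.imread(f"pics/v{k}.png") for k in"AB"]
pn=np.hstack([a[20:220,60:270],b[20:220,310:520]])
cv2.imwrite("pics/ab.png",cv2.resize(cv2.convertScaleAbs(pn,alpha=1.6,beta=10),None,fx=1.9,fy=1.9,interpolation=cv2.INTER_CUBIC))
E
```

```text
bay_upper [0.546  0.1304 0.1666] [1.2, 1.2] all [0.546  0.129  0.1636] [3.6, 1.9, 1.3, 0.3]
bay_lower [0.5271 0.1321 0.1503] [0.3, 0.3] all [0.5251 0.1336 0.146 ] [1.5, 4.1, 2.6, 1.6]
vise [ 0.5932  0.1189 -0.0131] [0.1, 0.1] all [0.5914 0.1207 0.0011] [4.2, 1.8, 1.3, 2.1]
holder [0.5897 0.1204 0.0843] [0.6, 0.6] all [0.5904 0.1183 0.0861] [2.0, 3.4, 1.4, 1.1]
sep 0.025030696963730996 [ 0.0189 -0.0017  0.0164]
ax 0.09185507748109119 [-0.5789  0.1189  0.8067]
```

View pics/ab.png

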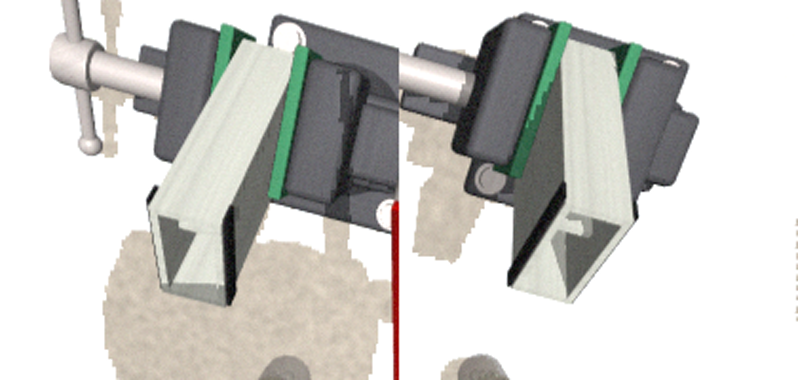

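View A shows the mouth corners at about (140,127), (180,134), (181,180) and (145,173). View B has them at about (395,120), (436,134), (402,179) and (368,170). I'll fit the holder pose to these and the detected points.

```bash
cat > fit.py <<'E'
from h import *
import pickle
from scipy.optimize import least_squares
A=pickle.load(open("vA.pkl","rb"));B=pickle.load(open("vB.pkl","rb"))
def frame(p):
    y,t=p[3],p[4];f=np.array([np.cos(y),np.sin(y),0]);u=np.array([0,0,1.])
    x=f*np.cos(t)+u*np.sin(t);z=-f*np.sin(t)+u*np.cos(t)
    return np.column_stack([x,np.cross(z,x),z])
# corners: (hx,hy) upper-left(+y), upper-right, lower-right, lower-left
C=np.array([[.0245,.013,0],[.0245,-.013,0],[-.0245,-.013,0],[-.0245,.013,0]])
a=np.array([[152,203],[229,216],[230,304],[163,291]])/1.9+[60,20]
b=(np.array([[565,186],[638,216],[573,303],[510,286]])-[399,0])/1.9+[310,20]
N={"bay_upper":[.0115,0,0],"bay_lower":[-.0115,0,0],"holder":[0,0,-.092]}
obs=[(A[0],C[i],a[i],1.) for i in range(4)]+[(B[0],C[i],b[i],1.) for i in range(4)]
for V in(A,B):
    for n,l in N.items(): obs.append((V[0],np.array(l),np.array(V[1][n][0]["xy"]),.6))
def res(p,raw=False):
    R=frame(p);r=[(proj(c,p[:3]+R@l)-px)*(1 if raw else w) for c,l,px,w in obs]
    return np.array(r) if raw else np.ravel(r)
s=least_squares(res,[.536,.131,.158,-.15,.65],loss="soft_l1",f_scale=2)
P=s.x
if __name__=="__main__":
    print(P,"yaw,tilt deg",np.degrees(P[3:]));print(np.round(res(P,True),1))
    R=frame(P)
    for n,l in N.items(): print(n,P[:3]+R@l)
    print(R)
E
python3 fit.py
```

```text
[ 0.5378  0.1294  0.158  -0.1654  0.6038] yaw,tilt deg [-9.4762 34.5959]
[[-0.  -1.8]
 [-2.3  1.3]
 [-1.5  0.5]
 [ 0.7 -0.9]
 [ 0.7  5.7]
 [-1.6 -0.1]
 [-0.7 -0.2]
 [ 1.   0.4]
 [ 4.7 -0.5]
 [ 1.1 -1. ]
 [ 0.1  1.1]
 [ 3.1 -3. ]
 [ 2.3 -1.5]
 [-1.2 -0.1]]
bay_upper [0.5471 0.1278 0.1645]
bay_lower [0.5285 0.131  0.1515]
holder [0.5893 0.1208 0.0823]
[[ 0.8119  0.1646 -0.56  ]
 [-0.1355  0.9864  0.0935]
 [ 0.5678  0.      0.8232]]
```

```bash
python3 - <<'E'
import re
s=open("fit.py").read()
s=s.replace('s=least_squares','''E=[(A[0],C[0],np.array([245,44])/1.9+[60,20]),(A[0],C[1],np.array([296,62])/1.9+[60,20]),
 (B[0],C[0],(np.array([566,48])-[399,0])/1.9+[310,20]),(B[0],C[1],(np.array([608,55])-[399,0])/1.9+[310,20])]
obs=[o for i,o in enumerate(obs) if i!=4]
def res2(p):
    R=frame(p);r=[]
    for c,l,px in E:
        q0,q1=proj(c,p[:3]+R@l),proj(c,p[:3]+R@(l-[0,0,.09]));d=(q1-q0)/np.linalg.norm(q1-q0)
        r.append(d[0]*(px-q0)[1]-d[1]*(px-q0)[0])
    return np.array(r)
s=least_squares''').replace("least_squares(res,","least_squares(lambda p:np.r_[res(p),res2(p)],")
s+='    print(res2(P))\n'
open("fit.py","w").write(s)
E
python3 fit.py
```

```text
[ 0.5376  0.1293  0.1582 -0.164   0.6129] yaw,tilt deg [-9.3978 35.1162]
[[-0.2 -1.1]
 [-2.4  1.8]
 [-1.3  0.6]
 [ 0.9 -0.7]
 [-1.4  0.5]
 [-0.5 -0.1]
 [ 1.2  0.6]
 [ 4.7 -0. ]
 [ 1.2 -0.7]
 [ 0.1  0.5]
 [ 3.3 -2.5]
 [ 2.5 -1.2]
 [-0.7 -0.7]]
bay_upper [0.5469 0.1277 0.1648]
bay_lower [0.5283 0.1308 0.1516]
holder [0.5898 0.1206 0.083 ]
[[ 0.807   0.1633 -0.5675]
 [-0.1336  0.9866  0.0939]
 [ 0.5752 -0.      0.818 ]]
[ 0.731  -1.7239  4.4389 -1.7545]
```

```bash
cat > ins.py <<'E'
from fit import *
import sys
# axis point offset in tool frame (cap centre) ; blade along tool +x
CAP=np.array([-.0147,0,-.0348])
def hold(bay,h,off=-.0025,cap=CAP,tilt=None):
    """tool pose with the tip h above mouth of bay (+.0115 upper / -.0115 lower)"""
    p=P.copy()
    R=frame(p);M=p[:3]+R@[bay+off,0,0];capw=M+R[:,2]*(h+.130)
    T=np.column_stack([-R[:,2],R[:,1],-R[:,0]]);T[:,1]=np.cross(T[:,2],T[:,0])
    return capw-T@cap,T
E
python3 - <<'E'
from ins import *
c=pickle.load(open("c4.pkl","rb"));K,R,t=c
# cap in tool coords from w4
H=np.array(env.camera_info("wrist")["hand_eye"]);d=np.linalg.solve(K,[287.3,308.5,1]);o=H[:3,3];dd=H[:3,:3]@d
print("cap tool",o+dd*((-.0348-o[2])/dd[2]))
g=hold(-.0115,.04);print(g[0],g[1]);print("det",np.linalg.det(g[1]))
s=env.state();print(Ro.from_quat(s["eef_rot"]).as_matrix())
plan(g)
E
```

```text
cap tool [-0.0125  0.0007 -0.0348]
[0.4101 0.1504 0.2572] [[ 0.5675 -0.1633 -0.807 ]
 [-0.0939 -0.9866  0.1336]
 [-0.818   0.     -0.5752]]
det 1.0
[[ 0.996   0.0895  0.    ]
 [ 0.0895 -0.996  -0.    ]
 [ 0.      0.     -1.    ]]
11 rows; total shift(m, tool0) [-0.094   0.0486 -0.005 ] turn [ 0.1215 -0.9526  0.2339]
[[-0.214, 0.111, -0.011, 0.11, -0.866, 0.213], [-0.211, 0.115, 0.006, 0.11, -0.866, 0.213], [-0.208, 0.12, 0.023, 0.11, -0.866, 0.213], [-0.202, 0.124, 0.039, 0.11, -0.866, 0.213], [-0.196, 0.129, 0.055, 0.11, -0.866, 0.213], [-0.187, 0.134, 0.07, 0.11, -0.866, 0.213], [-0.178, 0.139, 0.084, 0.11, -0.866, 0.213], [-0.167, 0.143, 0.098, 0.11, -0.866, 0.213], [-0.155, 0.148, 0.11, 0.11, -0.866, 0.213], [-0.142, 0.152, 0.121, 0.11, -0.866, 0.213], [-0.127, 0.157, 0.131, 0.11, -0.866, 0.213]]
```

Call:
apply_moves(
  rows=[
    [[-0.21,0.11,-0.01,0.11,-0.87,0.21,1],[-0.21,0.115,0,0.11,-0.87,0.21,1],[-0.21,0.12,0.02,0.11,-0.87,0.21,1],[-0.2,0.125,0.04,0.11,-0.87,0.21,1],[-0.2,0.13,0.055,0.11,-0.87,0.21,1],[-0.19,0.135,0.07,0.11,-0.87,0.21,1],[-0.18,0.14,0.085,0.11,-0.87,0.21,1],[-0.17,0.145,0.1,0.11,-0.87,0.21,1]],
  ],
)

```text
clock: 11.27
tcp_pos: [0.4343, 0.1657, 0.2565]
eef_rot: [0.938, -0.04, -0.344, -0.028]
force: [-0.1, 0.0, -1.0]
gripper_width: 0.134
finger_force: 68.6
```

Call:
apply_moves(
  rows=[
    [[-0.155,0.15,0.11,0.11,-0.86,0.21,1],[-0.14,0.15,0.12,0.11,-0.86,0.21,1],[-0.13,0.155,0.13,0.11,-0.86,0.21,1],[0,0,0,0,0,0,1],[0,0,0,0,0,0,1]],
  ],
)

```text
clock: 11.68
tcp_pos: [0.4102, 0.1503, 0.2568]
eef_rot: [0.884, -0.071, -0.46, -0.037]
force: [0.3, 0.3, -0.9]
gripper_width: 0.134
finger_force: 68.7
```

```bash
cat > chk.py <<'E'
from ins import *
def chk(col):
    s=env.state();T=Ro.from_quat(s["eef_rot"]).as_matrix()
    cap=s["tcp_pos"]+T@CAP;tip=cap+T[:,0]*.13;R=frame(P)
    print(s["clock"],"F",s["force"],"w",s["gripper_width"],"tip in holder frame mm",1e3*(R.T@(tip-P[:3])),"dir err deg",np.degrees((-R.T@T[:,0])[:2]))
    for n in("scene","top"):
        env.grab_frame(n);c=cam(n);print(n,"pred tip",proj(c,tip),"cap",proj(c,cap))
        for q in("_tip","_cap"):
            for d in env.tip_of(col+q,n)[:2]: print(col+q,round(d["confidence"],2),np.array(d["xy"]))
        for b,o in(("bay_upper",.0115),("bay_lower",-.0115)):
            print(b,"pred",proj(c,P[:3]+R@[o,0,0]),[np.array(d["xy"]) for d in env.tip_of(b,n)[:1]])
E
python3 -c "
from chk import *
chk('red_driver')
plan(hold(-.0115,.04));plan(hold(-.0115,-.01))"
```

```text
11.6833 F [ 0.3222  0.2781 -0.908 ] w 0.13366289996843606 tip in holder frame mm [-14.178    0.3045  39.5539] dir err deg [ 0.0495 -0.1256]
scene pred tip [400.1363 187.5543] cap [418.2239 120.7387]
bay_upper pred [394.6512 209.5585] [array([394.8, 209.3])]
bay_lower pred [394.741  206.9622] [array([396.1, 207. ])]
top pred tip [185.4618 214.5748] cap [168.1416 246.1504]
bay_upper pred [190.9483 196.7531] [array([384.6, 173.1])]
bay_lower pred [190.3221 205.1907] []
1 rows; total shift(m, tool0) [0.0008 0.0004 0.0001] turn [0.0031 0.0005 0.0029]
[0.0189 0.0107 0.0037 0.0312 0.0049 0.0293]
2 rows; total shift(m, tool0) [0.0508 0.0006 0.0001] turn [0.0031 0.0005 0.0029]
[0.6344 0.0072 0.0015 0.0156 0.0024 0.0147]
```

Call:
apply_moves(
  rows=[
    [[0.3,0,0,0,0,0,1],[0.4,0,0,0,0,0,1],[0.4,0,0,0,0,0,1],[0.2,0,0,0,0,0,1],[0,0,0,0,0,0,1]],
  ],
)

```text
clock: 12.6
tcp_pos: [0.4397, 0.1458, 0.2133]
eef_rot: [0.884, -0.071, -0.461, -0.037]
force: [-0.3, 0.2, -0.1]
gripper_width: 0.133
finger_force: 68.7
```

Call:
apply_moves(
  rows=[
    [[0.3,0,0,0,0,0,1],[0.3,0,0,0,0,0,1],[0,0,0,0,0,0,1]],
  ],
)

```text
clock: 12.85
tcp_pos: [0.4535, 0.1436, 0.1937]
eef_rot: [0.884, -0.071, -0.46, -0.037]
force: [0.4, -0.4, 0.3]
gripper_width: 0.133
finger_force: 68.7
```

Call:
apply_moves(
  rows=[
    [[0.3,0,0,0,0,0,1],[0.3,0,0,0,0,0,1],[0.25,0,0,0,0,0,1],[0,0,0,0,0,0,1]],
  ],
)

```text
clock: 13.18
tcp_pos: [0.4729, 0.1404, 0.1657]
eef_rot: [0.884, -0.071, -0.46, -0.037]
force: [3.1, -0.6, -0.2]
gripper_width: 0.137
finger_force: 68.9
```

```bash
python3 -c "
from chk import *
chk('red_driver')
im=env.grab_frame('scene');save('s5',im)
cr=cv2.convertScaleAbs(im[90:310,330:450],alpha=1.8,beta=15)
save('s5c',cv2.resize(cr,None,fx=2.7,fy=2.7,interpolation=cv2.INTER_CUBIC))"
```

```text
13.1833 F [ 3.1022 -0.6273 -0.1764] w 0.13726029806261847 tip in holder frame mm [-14.8602   0.7759 -71.5506] dir err deg [ 0.1286 -0.1183]
scene pred tip [386.0332 240.0403] cap [402.7887 178.2142]
red_driver_cap 0.71 [292.1 317.7]
bay_upper pred [394.6512 209.5585] []
bay_lower pred [394.741  206.9622] [array([375.3, 273.2])]
top pred tip [197.707  192.2442] cap [183.039 218.911]
bay_upper pred [190.9483 196.7531] []
bay_lower pred [190.3221 205.1907] []
```

View pics/s5c.png

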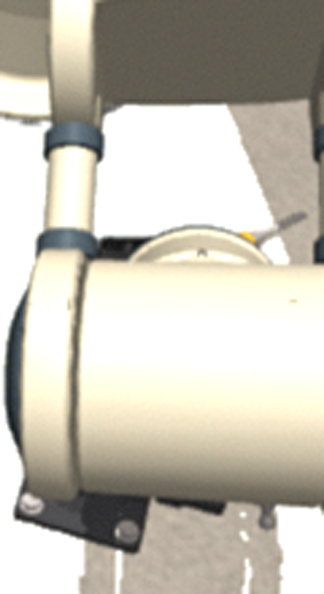

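Numerically the driver is inside the lower bay: tip 71 mm below the mouth, with a slight touch on the lower wall. I'll ease it up 1 mm and push past the spring.

Call:
apply_moves(
  rows=[
    [[0.05,0,-0.025,0,0,0,1],[0.1,0,0,0,0,0,1],[0.1,0,0,0,0,0,1],[0,0,0,0,0,0,1]],
  ],
  squeeze=110,
)

```text
clock: 14.07
tcp_pos: [0.4781, 0.1397, 0.16]
eef_rot: [0.884, -0.071, -0.461, -0.037]
force: [-2.2, 0.3, 6.7]
gripper_width: 0.114
finger_force: 108.3
```

Call:
apply_moves(
  rows=[
    [[0.1,0,0,0,0,0,1],[0.1,0,0,0,0,0,1],[0,0,0,0,0,0,1]],
  ],
)

```text
clock: 14.32
tcp_pos: [0.4834, 0.1388, 0.1527]
eef_rot: [0.884, -0.071, -0.46, -0.037]
force: [1.3, -1.1, -0.2]
gripper_width: 0.117
finger_force: 108.4
```

Call:
apply_moves(
  rows=[
    [[0.1,0,0,0,0,0,1],[0.05,0,0,0,0,0,1],[0,0,0,0,0,0,1],[0,0,0,0,0,0,0.6],[0,0,0,0,0,0,0.6],[0,0,0,0,0,0,0.6],[0,0,0,0,0,0,0.6],[0,0,0,0,0,0,0.6]],
  ],
)

```text
clock: 14.98
tcp_pos: [0.4866, 0.1384, 0.1486]
eef_rot: [0.884, -0.071, -0.46, -0.037]
force: [0.1, 0.2, -0.1]
gripper_width: 0.401
finger_force: 0.0
```

Call:
apply_moves(
  rows=[
    [[-0.4,0,0,0,0,0,0.6],[-0.8,0,0,0,0,0,0.6],[-0.8,0,0,0,0,0,0.6],[-0.5,0,0,0,0,0,1],[0,0,0,0,0,0,1]],
  ],
)

```text
clock: 15.4
tcp_pos: [0.429, 0.1479, 0.2336]
eef_rot: [0.885, -0.07, -0.458, -0.037]
force: [-1.0, -0.2, 0.5]
gripper_width: 0.125
finger_force: 0.0
```

```bash
cat > press.py <<'E'
from ins import *
# shut tips are TIPZ behind the stated TCP
TIPZ=-.0325
def press(bay,out,off=-.0025,up=1):
    """tool z along -hz, shut tips 'out' above mouth on the axis of the bay; tool x ~ -hx*up... keeps tool x forward"""
    R=frame(P);M=P[:3]+R@[bay+off,0,0]+R[:,2]*out
    z=-R[:,2];x=R[:,0]*up;T=np.column_stack([x,np.cross(z,x),z]);return M-T@[0,0,TIPZ],T
E
python3 -c "
from press import *
s=env.state();print(s['clock'],s['tcp_pos'],s['gripper_width'],s['force'])
g=press(-.0115,.075);print(g)
plan(g)"
```

```text
15.4 [0.429  0.1479 0.2336] 0.12518188994141402 [-1.044  -0.1582  0.5415]
(array([0.5022, 0.1351, 0.1849]), array([[ 0.807 , -0.1633,  0.5675],
       [-0.1336, -0.9866, -0.0939],
       [ 0.5752,  0.    , -0.818 ]]))
18 rows; total shift(m, tool0) [ 0.0826  0.0011 -0.0325] turn [-0.0008  1.5689  0.0053]
[[0.115, 0.001, -0.045, -0.0, 0.872, 0.003], [0.118, 0.001, -0.035, -0.0, 0.872, 0.003], [0.121, 0.001, -0.025, -0.0, 0.872, 0.003], [0.122, 0.001, -0.014, -0.0, 0.872, 0.003], [0.123, 0.001, -0.003, -0.0, 0.872, 0.003], [0.123, 0.001, 0.007, -0.0, 0.872, 0.003], [0.122, 0.001, 0.018, -0.0, 0.872, 0.003], [0.12, 0.001, 0.029, -0.0, 0.872, 0.003], [0.117, 0.001, 0.039, -0.0, 0.872, 0.003], [0.113, 0.001, 0.049, -0.0, 0.872, 0.003], [0.108, 0.001, 0.059, -0.0, 0.872, 0.003], [0.103, 0.001, 0.068, -0.0, 0.872, 0.003], [0.097, 0.001, 0.077, -0.0, 0.872, 0.003], [0.09, 0.001, 0.085, -0.0, 0.872, 0.003], [0.082, 0.001, 0.092, -0.0, 0.872, 0.003], [0.073, 0.001, 0.099, -0.0, 0.872, 0.003], [0.065, 0.001, 0.105, -0.0, 0.872, 0.003], [0.055, 0.001, 0.11, -0.0, 0.872, 0.003]]
```

Red is past the spring with about 36 mm out. I'll insert yellow now and press both afterwards.

```bash
python3 -c "
from press import *
a=np.radians(17)
plan(goal([.488,-.0825,.15],[np.cos(a),np.sin(a),0],[0,0,-1]),nmin=12)"
```

```text
12 rows; total shift(m, tool0) [ 0.1227  0.2182 -0.0294] turn [-0.2192  0.9385 -0.4199]
[[0.256, 0.455, -0.061, -0.183, 0.782, -0.35], [0.243, 0.464, -0.033, -0.183, 0.782, -0.35], [0.228, 0.473, -0.006, -0.183, 0.782, -0.35], [0.211, 0.48, 0.02, -0.183, 0.782, -0.35], [0.192, 0.487, 0.044, -0.183, 0.782, -0.35], [0.17, 0.492, 0.067, -0.183, 0.782, -0.35], [0.147, 0.496, 0.089, -0.183, 0.782, -0.35], [0.122, 0.499, 0.108, -0.183, 0.782, -0.35], [0.095, 0.501, 0.126, -0.183, 0.782, -0.35], [0.067, 0.501, 0.142, -0.183, 0.782, -0.35], [0.038, 0.5, 0.155, -0.183, 0.782, -0.35], [0.008, 0.498, 0.166, -0.183, 0.782, -0.35]]
```

Call:
apply_moves(
  rows=[
    [[0.25,0.455,-0.06,-0.18,0.78,-0.35,0.5],[0.24,0.465,-0.03,-0.18,0.78,-0.35,0.5],[0.23,0.475,0,-0.18,0.78,-0.35,0.5],[0.21,0.48,0.02,-0.18,0.78,-0.35,0.5],[0.19,0.485,0.045,-0.18,0.78,-0.35,0.5],[0.17,0.49,0.065,-0.18,0.78,-0.35,0.5],[0.15,0.495,0.09,-0.18,0.78,-0.35,0.5],[0.12,0.5,0.11,-0.18,0.78,-0.35,0.6]],
  ],
)

```text
clock: 16.07
tcp_pos: [0.469, -0.007, 0.1741]
eef_rot: [0.984, 0.077, -0.16, -0.013]
force: [1.2, -1.0, -0.4]
gripper_width: 0.403
finger_force: 0.0
```

Call:
apply_moves(
  rows=[
    [[0.095,0.5,0.125,-0.19,0.79,-0.35,0.6],[0.065,0.5,0.14,-0.19,0.79,-0.35,0.6],[0.04,0.5,0.155,-0.19,0.79,-0.35,0.6],[0,0.5,0.165,-0.19,0.79,-0.35,0.6],[0,0,0,0,0,0,0.6],[0,0,0,0,0,0,0.6]],
  ],
)

```text
clock: 16.57
tcp_pos: [0.4866, -0.0836, 0.1465]
eef_rot: [0.989, 0.146, -0.001, 0.0]
force: [0.6, 0.9, -0.0]
gripper_width: 0.403
finger_force: 0.0
```

```bash
python3 - <<'E'
from press import *
s=env.state();env.grab_frame("wrist");c=cam("wrist",s);print(s["clock"],s["tcp_pos"],s["gripper_width"])
ax={}
for d in env.regions_of("yellow_driver","wrist"): print(d["confidence"],d["mask"].sum(),*axis(d["mask"],c))
for d in env.tip_of("yellow_driver_cap","wrist"): print(d["confidence"],d["xy"],atz(c,d["xy"],.007))
for d in env.tip_of("yellow_driver_tip","wrist"): print(d["confidence"],d["xy"],atz(c,d["xy"],.007))
R=frame(P)
l=[]
for n in("scene","top"):
    env.grab_frame(n);cc=cam(n)
    for d in env.tip_of("red_driver_cap",n)[:2]: print(n,d["confidence"],d["xy"]);l.append((cc,d["xy"]))
    print("pred36",proj(cc,P[:3]+R@[-.014,0,.036]))
    for d in env.regions_of("holder",n)[:1]: print(n,"holder",d["confidence"],d["xy"])
if len(l)>=2: X,e=tri([l[0],l[-1]]);print("cap in holder frame",R.T@(X-P[:3]),e)
a=np.radians(17)
plan(goal([.488,-.0825,.15],[np.cos(a),np.sin(a),0],[0,0,-1]))
E
```

```text
16.5667 [ 0.4866 -0.0836  0.1465] 0.4028544545693694
0.85 1966 [ 0.5276 -0.0704] 16.998405137340395 [ 0.4732 -0.087 ] [ 0.5975 -0.049 ] 0.13006749753450528
0.69 314 [0.361  0.1465] -12.992009012578057 [0.3457 0.15  ] [0.3714 0.1441] 0.02636634517572
0.57 1877 [ 0.3223 -0.1299] 86.92517515305015 [ 0.3189 -0.1931] [ 0.3248 -0.0848] 0.10855044828376251
0.86 [284.4, 193.5] [ 0.4744 -0.0862  0.007 ]
0.66 [9.2, 238.6] [0.3595 0.1443 0.007 ]
0.89 [284.3, 32.8] [ 0.5984 -0.0488  0.007 ]
scene 0.49 [397.5, 192.7]
pred36 [399.5041 189.2756]
scene holder 0.57 [385.7, 232.3]
top 0.46 [189.0, 211.7]
pred36 [186.0264 213.756 ]
top holder 0.73 [196.2, 188.5]
cap in holder frame [-0.0119 -0.0034  0.0286] [0.7, 0.6]
1 rows; total shift(m, tool0) [ 0.0005  0.0001 -0.0034] turn [ 0.0003  0.0017 -0.0009]
[ 0.0117  0.0023 -0.0862  0.0032  0.0174 -0.0095]
```

Call:
apply_moves(
  rows=[
    [[0.04,-0.02,0.8,0,0,0,0.6],[0,0,0.95,0,0,0,0.6],[0,0,0.95,0,0,0,0.6],[0,0,0.8,0,0,0,0.6],[0,0,0.5,0,0,0,0.6],[0,0,0.25,0,0,0,0.6],[0,0,0.1,0,0,0,0.6],[0,0,0,0,0,0,0.6]],
  ],
  squeeze=80,
)

```text
clock: 17.73
tcp_pos: [0.4885, -0.0817, -0.0275]
eef_rot: [0.989, 0.147, -0.001, 0.0]
force: [1.0, -0.2, 0.1]
gripper_width: 0.401
finger_force: 0.0
```

Call:
apply_moves(
  rows=[
    [[0,0,0,0,0,0,1],[0,0,0,0,0,0,1],[0,0,0,0,0,0,1],[0,0,0,0,0,0,1],[0,0,0,0,0,0,1]],
  ],
)

```text
clock: 18.15
tcp_pos: [0.4893, -0.082, -0.0259]
eef_rot: [0.989, 0.147, 0.0, 0.001]
force: [-0.5, -0.5, 7.3]
gripper_width: 0.129
finger_force: 78.3
```

Call:
apply_moves(
  rows=[
    [[0,0,-0.3,0,0,0,1],[0,0,-0.6,0,0,0,1],[0,0,-0.9,0,0,0,1],[0,0,-0.9,0,0,0,1],[0,0,-0.9,0,0,0,1],[0,0,-0.4,0,0,0,1],[0,0,0,0,0,0,1]],
  ],
)

```text
clock: 18.73
tcp_pos: [0.4909, -0.0822, 0.1376]
eef_rot: [0.989, 0.147, 0.003, 0.002]
force: [0.6, -0.6, -0.5]
gripper_width: 0.127
finger_force: 78.6
```

```bash
python3 - <<'E'
from ins import *
s=env.state();env.grab_frame("wrist");print(s["clock"],s["tcp_pos"],s["gripper_width"],s["force"])
K=np.array(env.camera_info("wrist")["camera_matrix"]);H=np.array(env.camera_info("wrist")["hand_eye"]);o=H[:3,3]
for d in env.tip_of("yellow_driver_cap","wrist")[:2]:
    dd=H[:3,:3]@np.linalg.solve(K,[*d["xy"],1]);print(d["confidence"],"cap tool",o+dd*((-.033-o[2])/dd[2]))
im=env.grab_frame("wrist");hsv=cv2.cvtColor(im,cv2.COLOR_RGB2HSV);m=((hsv[...,0]>18)&(hsv[...,0]<35)&(hsv[...,1]>150)).astype(np.uint8)
n,l,st,ce=cv2.connectedComponentsWithStats(m);i=1+np.argmax(st[1:,4]);ys,xs=np.nonzero(l==i)
pts=[]
for x,y in zip(xs,ys):
    dd=H[:3,:3]@np.linalg.solve(K,[x,y,1]);pts.append((o+dd*((-.033-o[2])/dd[2]))[:2])
pts=np.array(pts);mm=pts.mean(0);v=np.linalg.svd(pts-mm,full_matrices=False)[2][0];print(st[i],"axis mean tool",mm,"angle",np.degrees(np.arctan(v[1]/v[0])),pts.min(0),pts.max(0))
CAPY=np.array([-.0155,0,-.033])
g1=hold(.0115,.05,cap=CAPY)
print(g1[0]);plan(([.40,.04,.27],Ro.from_quat(s["eef_rot"]).as_matrix()))
plan(g1,([.40,.04,.27],Ro.from_quat(s["eef_rot"]).as_matrix()))
E
```

```text
18.7333 [ 0.4909 -0.0822  0.1376] 0.12710136402070346 [ 0.5639 -0.6294 -0.4829]
0.95 cap tool [-0.0254 -0.0402 -0.033 ]
0.65 cap tool [-0.0159 -0.0013 -0.033 ]
[ 267  131   38  170 5664] axis mean tool [ 0.0314 -0.0004] angle 0.38740929381588096 [-0.0093 -0.0075] [0.0632 0.0068]
[0.4248 0.1479 0.279 ]
6 rows; total shift(m, tool0) [-0.0494 -0.1419 -0.1372] turn [-0.0041  0.0063 -0.0001]
[-0.2059 -0.5914 -0.5716 -0.0069  0.0104 -0.0002]
11 rows; total shift(m, tool0) [ 0.0552 -0.096  -0.0092] turn [ 0.2234 -0.9468  0.422 ]
[[0.126, -0.218, -0.021, 0.203, -0.861, 0.384], [0.115, -0.223, -0.027, 0.203, -0.861, 0.384], [0.104, -0.228, -0.032, 0.203, -0.861, 0.384], [0.092, -0.232, -0.035, 0.203, -0.861, 0.384], [0.08, -0.237, -0.038, 0.203, -0.861, 0.384], [0.067, -0.24, -0.039, 0.203, -0.861, 0.384], [0.055, -0.243, -0.04, 0.203, -0.861, 0.384], [0.042, -0.246, -0.039, 0.203, -0.861, 0.384], [0.029, -0.248, -0.037, 0.203, -0.861, 0.384], [0.017, -0.25, -0.034, 0.203, -0.861, 0.384], [0.004, -0.251, -0.03, 0.203, -0.861, 0.384]]
```

Call:
apply_moves(
  rows=[
    [[-0.205,-0.59,-0.57,0,0,0,1],[-0.205,-0.59,-0.57,0,0,0,1],[-0.205,-0.59,-0.57,0,0,0,1],[-0.205,-0.59,-0.57,0,0,0,1],[-0.205,-0.59,-0.57,0,0,0,1],[-0.205,-0.59,-0.57,0,0,0,1]],
  ],
)

```text
clock: 19.38
tcp_pos: [0.399, 0.0405, 0.2694]
eef_rot: [0.989, 0.147, -0.002, 0.0]
force: [1.0, 0.5, 0.4]
gripper_width: 0.127
finger_force: 78.6
```

Call:
apply_moves(
  rows=[
    [[0.125,-0.22,-0.02,0.2,-0.86,0.385,1],[0.115,-0.225,-0.03,0.2,-0.86,0.385,1],[0.105,-0.23,-0.03,0.2,-0.86,0.385,1],[0.09,-0.23,-0.035,0.2,-0.86,0.385,1],[0.08,-0.235,-0.04,0.2,-0.86,0.385,1],[0.065,-0.24,-0.04,0.2,-0.86,0.385,1],[0.055,-0.245,-0.04,0.2,-0.86,0.385,1],[0.04,-0.245,-0.04,0.2,-0.86,0.385,1]],
  ],
)

```text
clock: 20.05
tcp_pos: [0.4186, 0.1187, 0.2753]
eef_rot: [0.937, -0.013, -0.347, -0.027]
force: [-0.6, -0.2, 0.1]
gripper_width: 0.128
finger_force: 78.6
```

Call:
apply_moves(
  rows=[
    [[0.03,-0.25,-0.035,0.2,-0.86,0.385,1],[0.015,-0.25,-0.035,0.2,-0.86,0.385,1],[0,-0.25,-0.03,0.2,-0.86,0.385,1],[0,0,0,0,0,0,1],[0,0,0,0,0,0,1]],
  ],
)

```text
clock: 20.47
tcp_pos: [0.4251, 0.1474, 0.2768]
eef_rot: [0.883, -0.073, -0.463, -0.037]
force: [0.1, -0.2, -0.7]
gripper_width: 0.127
finger_force: 78.6
```

```bash
python3 - <<'E'
from ins import *
CAPY=np.array([-.0155,0,-.033]);s=env.state();print(s["clock"],s["tcp_pos"],s["force"],s["gripper_width"])
plan(hold(.0115,.05,off=-.0015,cap=CAPY))
E
```

```text
20.4667 [0.4251 0.1474 0.2768] [ 0.116  -0.2466 -0.7136] 0.12721346559581218
1 rows; total shift(m, tool0) [-0.002  -0.0004 -0.002 ] turn [ 0.0021  0.0084 -0.0016]
[-0.0505 -0.0111 -0.0493  0.0207  0.0841 -0.0161]
```

Call:
apply_moves(
  rows=[
    [[0,-0.01,-0.05,0.02,0.08,-0.015,1],[0.4,0,0,0,0,0,1],[0.5,0,0,0,0,0,1],[0.4,0,0,0,0,0,1],[0.25,0,0,0,0,0,1],[0,0,0,0,0,0,1]],
  ],
)

```text
clock: 20.97
tcp_pos: [0.4625, 0.1416, 0.228]
eef_rot: [0.885, -0.073, -0.458, -0.038]
force: [-0.4, 0.1, -0.8]
gripper_width: 0.127
finger_force: 78.6
```

Call:
apply_moves(
  rows=[
    [[0.3,0,0,0,0,0,1],[0.3,0,0,0,0,0,1],[0,0,0,0,0,0,1]],
  ],
)

```text
clock: 21.22
tcp_pos: [0.4763, 0.1395, 0.208]
eef_rot: [0.885, -0.073, -0.459, -0.038]
force: [0.7, -0.4, -0.5]
gripper_width: 0.128
finger_force: 78.6
```

Call:
apply_moves(
  rows=[
    [[0.3,0,0,0,0,0,1],[0.3,0,0,0,0,0,1],[0.15,0,0,0,0,0,1],[0,0,0,0,0,0,1]],
  ],
)

```text
clock: 21.55
tcp_pos: [0.4932, 0.1367, 0.1835]
eef_rot: [0.884, -0.073, -0.459, -0.038]
force: [0.6, -0.2, 0.3]
gripper_width: 0.13
finger_force: 78.6
```

Call:
apply_moves(
  rows=[
    [[0.1,0,0,0,0,0,1],[0.1,0,0,0,0,0,1],[0.1,0,0,0,0,0,1],[0,0,0,0,0,0,1]],
  ],
  squeeze=110,
)

```text
clock: 21.88
tcp_pos: [0.4994, 0.1357, 0.1752]
eef_rot: [0.884, -0.073, -0.459, -0.038]
force: [-3.2, 0.3, 1.9]
gripper_width: 0.111
finger_force: 108.8
```

Call:
apply_moves(
  rows=[
    [[0.1,0,0,0,0,0,1],[0.1,0,0,0,0,0,1],[0.1,0,0,0,0,0,1],[0,0,0,0,0,0,1]],
  ],
)

```text
clock: 22.22
tcp_pos: [0.5068, 0.1346, 0.1648]
eef_rot: [0.885, -0.073, -0.458, -0.038]
force: [-0.2, 0.6, -2.2]
gripper_width: 0.112
finger_force: 108.8
```

Call:
apply_moves(
  rows=[
    [[0.05,0,0,0,0,0,1],[0,0,0,0,0,0,0.6],[0,0,0,0,0,0,0.6],[0,0,0,0,0,0,0.6],[0,0,0,0,0,0,0.6],[0,0,0,0,0,0,0.6]],
  ],
)

```text
clock: 22.72
tcp_pos: [0.5077, 0.1344, 0.1639]
eef_rot: [0.885, -0.073, -0.458, -0.038]
force: [0.1, -0.6, -0.3]
gripper_width: 0.395
finger_force: 0.0
```

Call:
apply_moves(
  rows=[
    [[-0.4,0,0,0,0,0,0.6],[-0.8,0,0,0,0,0,0.6],[-0.8,0,0,0,0,0,0.6],[-0.8,0,0,0,0,0,1],[0,0,0,0,0,0,1],[0,0,0,0,0,0,1]],
  ],
)

```text
clock: 23.22
tcp_pos: [0.4438, 0.1451, 0.2567]
eef_rot: [0.885, -0.073, -0.457, -0.038]
force: [1.1, -0.4, -0.9]
gripper_width: 0.003
finger_force: 0.0
```

```bash
python3 -c "
from press import *
s=env.state();print(s['clock'],s['tcp_pos'],s['gripper_width'],s['force'])
plan(press(.0115,.08),nmin=18)"
```

```text
23.2167 [0.4438 0.1451 0.2567] 0.002870526172440197 [ 1.1038 -0.4268 -0.9159]
18 rows; total shift(m, tool0) [ 0.0878  0.0003 -0.0298] turn [-0.0009  1.5665 -0.0003]
[[0.122, 0.0, -0.041, -0.001, 0.87, -0.0], [0.125, 0.0, -0.031, -0.001, 0.87, -0.0], [0.127, 0.0, -0.02, -0.001, 0.87, -0.0], [0.129, 0.0, -0.008, -0.001, 0.87, -0.0], [0.129, 0.0, 0.003, -0.001, 0.87, -0.0], [0.128, 0.0, 0.014, -0.001, 0.87, -0.0], [0.126, 0.0, 0.025, -0.001, 0.87, -0.0], [0.124, 0.001, 0.036, -0.001, 0.87, -0.0], [0.12, 0.001, 0.047, -0.001, 0.87, -0.0], [0.116, 0.0, 0.057, -0.001, 0.87, -0.0], [0.11, 0.0, 0.067, -0.001, 0.87, -0.0], [0.104, 0.0, 0.076, -0.001, 0.87, -0.0], [0.097, 0.0, 0.085, -0.001, 0.87, -0.0], [0.089, 0.0, 0.093, -0.001, 0.87, -0.0], [0.081, 0.0, 0.1, -0.001, 0.87, -0.0], [0.072, 0.0, 0.107, -0.001, 0.87, -0.0], [0.062, 0.0, 0.113, -0.001, 0.87, -0.0], [0.052, 0.0, 0.118, -0.001, 0.87, -0.0]]
```

Call:
apply_moves(
  rows=[
    [[0.12,0,-0.04,0,0.87,0,1],[0.125,0,-0.03,0,0.87,0,1],[0.125,0,-0.02,0,0.87,0,1],[0.13,0,-0.01,0,0.87,0,1],[0.13,0,0,0,0.87,0,1],[0.13,0,0.015,0,0.87,0,1],[0.125,0,0.025,0,0.87,0,1],[0.125,0,0.035,0,0.87,0,1]],
  ],
)

```text
clock: 23.88
tcp_pos: [0.4778, 0.1393, 0.2306]
eef_rot: [0.988, -0.082, -0.127, -0.011]
force: [0.4, 0.2, -0.8]
gripper_width: -0.005
finger_force: 0.0
```

Call:
apply_moves(
  rows=[
    [[0.12,0,0.045,0,0.87,0,1],[0.115,0,0.055,0,0.87,0,1],[0.11,0,0.065,0,0.87,0,1],[0.105,0,0.075,0,0.87,0,1],[0.095,0,0.085,0,0.87,0,1],[0.09,0,0.095,0,0.87,0,1],[0.08,0,0.1,0,0.87,0,1],[0.07,0,0.105,0,0.87,0,1]],
  ],
)

```text
clock: 24.55
tcp_pos: [0.5101, 0.1346, 0.207]
eef_rot: [0.973, -0.08, 0.217, 0.017]
force: [1.8, -1.4, 1.0]
gripper_width: -0.001
finger_force: 0.0
```

Call:
apply_moves(
  rows=[
    [[0.06,0,0.115,0,0.87,0,1],[0.05,0,0.12,0,0.87,0,1],[0,0,0,0,0,0,1],[0,0,0,0,0,0,1]],
  ],
)

```text
clock: 24.88
tcp_pos: [0.5165, 0.1306, 0.2011]
eef_rot: [0.956, -0.08, 0.282, 0.027]
force: [0.6, -0.1, 1.1]
gripper_width: 0.006
finger_force: 0.0
```

```bash
cat > caps.py <<'E'
from press import *
R=frame(P)
def view():
    s=env.state();print(s['clock'],s['tcp_pos'],s['qpos'],s['force'])
    T=Ro.from_quat(s["eef_rot"]).as_matrix();print("tip in holder mm",1e3*(R.T@(s["tcp_pos"]+T@[0,0,TIPZ]-P[:3])),"axis",-R.T@T[:,2])
    for n in("scene","top","wrist"):
        s=env.state();im=env.grab_frame(n);c=cam(n,s)
        for col,b in(("red",-.0115),("yellow",.0115)):
            print(n,col,[(round(d["confidence"],2),np.round(d["xy"],1).tolist()) for d in env.tip_of(col+"_driver_cap",n)[:3]],"pred24,38",*(np.round(proj(c,P[:3]+R@[b-.002,0,h]),1) for h in(.024,.038)))
if __name__=="__main__":
    view();plan(press(.0115,.08))
E
python3 caps.py
```

```text
24.8833 [0.5165 0.1306 0.2011] [ 0.311   0.2197  2.0256 -0.6243  0.4535  2.5541] [ 0.6379 -0.0514  1.1   ]
tip in holder mm [ 8.6546 -1.9339 79.626 ] axis [0.0376 0.0082 0.9993]
scene red [] pred24,38 [397.9 195.2] [399.8 188.3]
scene yellow [(0.66, [312.9, 170.4]), (0.63, [384.5, 194.2]), (0.49, [403.0, 195.2])] pred24,38 [397.9 197.5] [399.8 190.4]
top red [(0.64, [187.0, 217.0]), (0.62, [190.6, 195.5])] pred24,38 [187.5 211. ] [185.8 214. ]
top yellow [(0.78, [264.8, 289.0]), (0.74, [194.4, 273.1]), (0.45, [188.2, 204.9])] pred24,38 [188.1 202.5] [186.4 205.4]
wrist red [] pred24,38 [281.3 263.3] [281.2 275.7]
wrist yellow [(0.56, [280.9, 234.0]), (0.31, [281.9, 184.7])] pred24,38 [281.  227.8] [280.9 238.4]
1 rows; total shift(m, tool0) [ 0.0003 -0.0023  0.0001] turn [ 0.0077  0.0341 -0.0026]
[[0.007, -0.058, 0.003, 0.077, 0.341, -0.026]]
```

Call:
apply_moves(
  rows=[
    [[0,-0.06,0.2,0.08,0.34,-0.03,1],[0,0,0.4,0,0,0,1],[0,0,0.3,0,0,0,1],[0,0,0.1,0,0,0,1],[0,0,0,0,0,0,1]],
  ],
)

```text
clock: 25.75
tcp_pos: [0.5399, 0.1287, 0.1685]
eef_rot: [0.95, -0.078, 0.3, 0.025]
force: [-1.2, -0.0, -0.0]
gripper_width: -0.002
finger_force: 0.0
```

```bash
python3 caps.py
```

```text
25.75 [0.5399 0.1287 0.1685] [ 0.2935  0.3115  2.0587 -0.9002  0.3303  2.8262] [-1.156  -0.0453 -0.0235]
tip in holder mm [ 7.9232 -0.2068 39.51  ] axis [0.0012 0.0005 1.    ]
scene red [] pred24,38 [397.9 195.2] [399.8 188.3]
scene yellow [(0.82, [312.5, 171.9]), (0.65, [400.1, 193.3]), (0.62, [386.4, 194.0])] pred24,38 [397.9 197.5] [399.8 190.4]
top red [(0.52, [186.7, 212.5])] pred24,38 [187.5 211. ] [185.8 214. ]
top yellow [(0.75, [264.6, 291.2]), (0.64, [193.8, 270.3]), (0.39, [189.1, 206.5])] pred24,38 [188.1 202.5] [186.4 205.4]
wrist red [] pred24,38 [285.6 301.5] [285.6 318.9]
wrist yellow [(0.7, [286.5, 266.4])] pred24,38 [285.6 259.2] [285.7 273.8]
2 rows; total shift(m, tool0) [ 0.0007  0.0001 -0.0395] turn [-0.0006 -0.0003  0.0007]
[ 0.0088  0.0016 -0.4943 -0.0031 -0.0017  0.0036]
```

Call:
apply_moves(
  rows=[
    [[0,0,0.07,0,0,0,1],[0,0,0.07,0,0,0,1],[0,0,0,0,0,0,1]],
  ],
)

```text
clock: 26.45
tcp_pos: [0.5431, 0.1284, 0.1642]
eef_rot: [0.95, -0.078, 0.3, 0.025]
force: [-0.5, 0.5, -0.8]
gripper_width: 0.004
finger_force: 0.0
```

Call:
apply_moves(
  rows=[
    [[0,0,0.05,0,0,0,1],[0,0,0.05,0,0,0,1],[0,0,0,0,0,0,1]],
  ],
)

```text
clock: 26.7
tcp_pos: [0.5453, 0.128, 0.1609]
eef_rot: [0.95, -0.078, 0.3, 0.025]
force: [0.1, -0.2, 0.3]
gripper_width: -0.003
finger_force: 0.0
```

Call:
apply_moves(
  rows=[
    [[0,0,0.05,0,0,0,1],[0,0,0.05,0,0,0,1],[0,0,0,0,0,0,1]],
  ],
)

```text
clock: 26.95
tcp_pos: [0.5474, 0.1278, 0.1583]
eef_rot: [0.95, -0.078, 0.301, 0.024]
force: [-10.2, 1.1, 14.2]
gripper_width: -0.003
finger_force: 8.9
```

```bash
python3 caps.py
```

```text
26.95 [0.5474 0.1278 0.1583] [ 0.2849  0.34    2.0589 -0.9696  0.3068  2.8923] [-10.2039   1.1437  14.1703]
tip in holder mm [ 8.1781  0.12   26.8206] axis [-0.0004 -0.0008  1.    ]
scene red [(0.72, [393.7, 209.6])] pred24,38 [397.9 195.2] [399.8 188.3]
scene yellow [(0.97, [315.0, 175.8]), (0.58, [386.4, 194.8]), (0.4, [397.7, 199.4])] pred24,38 [397.9 197.5] [399.8 190.4]
top red [] pred24,38 [187.5 211. ] [185.8 214. ]
top yellow [(0.92, [268.2, 289.8]), (0.77, [194.2, 271.9]), (0.41, [188.8, 204.3])] pred24,38 [188.1 202.5] [186.4 205.4]
wrist red [(0.51, [285.3, 205.3])] pred24,38 [285.7 318.2] [285.7 338.5]
wrist yellow [] pred24,38 [285.7 273.1] [285.8 290.4]
2 rows; total shift(m, tool0) [ 0.0008  0.0001 -0.0531] turn [-0.0007 -0.0004  0.0008]
[ 0.0101  0.0016 -0.664  -0.0037 -0.002   0.004 ]
```

Call:
apply_moves(
  rows=[
    [[0,0,0.03,0,0,0,1],[0,0,0,0,0,0,1]],
  ],
)

```text
clock: 27.57
tcp_pos: [0.5479, 0.1278, 0.1578]
eef_rot: [0.95, -0.077, 0.301, 0.024]
force: [-18.4, 3.0, 25.3]
gripper_width: 0.0
finger_force: 15.8
```

Resistance rises steeply to 31 N, about twice the spring's limit, so yellow's blade is on the floor. I'll back off and shift over to red.

Call:
apply_moves(
  rows=[
    [[0,0,-0.3,0,0,0,1],[0,0,-0.5,0,0,0,1],[-0.2,0,-0.1,0,0,0,1],[-0.35,0,0,0,0,0,1],[0,0,0,0,0,0,1],[0,0,0,0,0,0,1]],
  ],
)

```text
clock: 28.07
tcp_pos: [0.5099, 0.1339, 0.1736]
eef_rot: [0.95, -0.077, 0.3, 0.025]
force: [-0.3, 0.3, 0.3]
gripper_width: 0.0
finger_force: 0.0
```

```bash
python3 caps.py; python3 -c "
from press import *
plan(press(-.0115,.05,off=-.002))"
```

```text
28.0667 [0.5099 0.1339 0.1736] [ 0.3333  0.2733  2.1053 -0.9386  0.3463  2.8961] [-0.2692  0.2502  0.3289]
tip in holder mm [-14.118    0.063   61.2395] axis [ 0.0009 -0.0003  1.    ]
scene red [(0.6, [397.3, 189.6])] pred24,38 [397.9 195.2] [399.8 188.3]
scene yellow [(0.73, [315.4, 173.3]), (0.73, [387.2, 190.7]), (0.55, [399.6, 199.5])] pred24,38 [397.9 197.5] [399.8 190.4]
top red [(0.58, [184.1, 212.0])] pred24,38 [187.5 211. ] [185.8 214. ]
top yellow [(0.77, [265.3, 288.2]), (0.68, [194.2, 272.6]), (0.63, [190.1, 201.7])] pred24,38 [188.1 202.5] [186.4 205.4]
wrist red [(0.71, [281.2, 256.5])] pred24,38 [285.3 243.4] [285.4 255.3]
wrist yellow [(0.8, [282.8, 202.0])] pred24,38 [285.4 201.7] [285.4 210.8]
1 rows; total shift(m, tool0) [ 0.0227  0.     -0.0187] turn [-0.0003  0.      0.0006]
[ 0.5669  0.0003 -0.4681 -0.003   0.0004  0.0056]
1 rows; total shift(m, tool0) [0.0002 0.     0.0113] turn [-0.0003  0.      0.0006]
[ 0.0044  0.0002  0.282  -0.003   0.0004  0.0056]
```

Yellow's cap now reads 24 mm out, as it should when seated. Red reads about 39 mm, so I'll press it.

Call:
apply_moves(
  rows=[
    [[0,-0.03,0.3,0,0,0,1],[0,0,0.15,0,0,0,1],[0,0,0.05,0,0,0,1],[0,0,0.05,0,0,0,1],[0,0,0.05,0,0,0,1],[0,0,0,0,0,0,1]],
  ],
)

```text
clock: 29.02
tcp_pos: [0.5239, 0.1328, 0.1542]
eef_rot: [0.95, -0.078, 0.301, 0.025]
force: [0.5, 1.1, -0.4]
gripper_width: 0.007
finger_force: 0.0
```

Call:
apply_moves(
  rows=[
    [[0,0,0.05,0,0,0,1],[0,0,0.05,0,0,0,1],[0,0,0,0,0,0,1]],
  ],
)

```text
clock: 29.27
tcp_pos: [0.5262, 0.1325, 0.1509]
eef_rot: [0.95, -0.078, 0.301, 0.025]
force: [-1.4, 0.2, 0.5]
gripper_width: -0.001
finger_force: 0.1
```

Call:
apply_moves(
  rows=[
    [[0,0,0.05,0,0,0,1],[0,0,0.05,0,0,0,1],[0,0,0,0,0,0,1]],
  ],
)

```text
clock: 29.52
tcp_pos: [0.5286, 0.1321, 0.1475]
eef_rot: [0.95, -0.078, 0.301, 0.025]
force: [0.5, 0.5, 0.9]
gripper_width: 0.0
finger_force: 0.3
```

Call:
apply_moves(
  rows=[
    [[0,0,0.04,0,0,0,1],[0,0,0.03,0,0,0,1],[0,0,0,0,0,0,1]],
  ],
)

```text
clock: 29.77
tcp_pos: [0.53, 0.1318, 0.1459]
eef_rot: [0.95, -0.078, 0.3, 0.025]
force: [-5.6, 1.3, 7.5]
gripper_width: -0.001
finger_force: 4.6
```

```bash
python3 caps.py
```

```text
29.7667 [0.53   0.1318 0.1459] [ 0.3089  0.3534  2.1027 -1.1321  0.2926  3.0816] [-5.639   1.3442  7.525 ]
tip in holder mm [-13.5021   1.1988  26.9333] axis [ 0.0013 -0.0004  1.    ]
scene red [] pred24,38 [397.9 195.2] [399.8 188.3]
scene yellow [(0.69, [383.8, 193.8]), (0.68, [399.4, 197.8]), (0.3, [392.7, 208.6])] pred24,38 [397.9 197.5] [399.8 190.4]
top red [(0.58, [185.3, 210.1])] pred24,38 [187.5 211. ] [185.8 214. ]
top yellow [(0.82, [263.8, 286.1]), (0.62, [186.3, 202.5]), (0.58, [195.8, 269.5])] pred24,38 [188.1 202.5] [186.4 205.4]
wrist red [] pred24,38 [288.1 275.5] [288.4 293. ]
wrist yellow [(0.7, [287.3, 227.9])] pred24,38 [288.3 226.5] [288.6 240.2]
2 rows; total shift(m, tool0) [ 0.0225  0.0012 -0.0531] turn [-0.0004  0.0014  0.001 ]
[ 0.2817  0.0151 -0.6633 -0.0019  0.007   0.0049]
```

Joint 6 is at its limit. A turn about the tool axis is free here, so I'll unwind it at once.

Call:
apply_moves(
  rows=[
    [[0,0,-0.03,0,0,-0.5,1],[0,0,-0.03,0,0,-0.8,1],[0,0,0,0,0,-0.9,1],[0,0,0,0,0,-0.8,1],[0,0,0,0,0,-0.3,1],[0,0,0,0,0,0,1]],
  ],
)

```text
clock: 30.72
tcp_pos: [0.5289, 0.132, 0.1478]
eef_rot: [0.95, 0.08, 0.292, 0.074]
force: [-0.0, -0.4, -0.6]
gripper_width: -0.003
finger_force: 0.0
```

```bash
python3 caps.py
```

```text
30.7167 [0.5289 0.132  0.1478] [ 0.3105  0.3481  2.1025 -1.1163  0.296   2.735 ] [-0.0275 -0.4472 -0.6236]
tip in holder mm [-13.2927   1.2324  29.1839] axis [ 0.0012 -0.0003  1.    ]
scene red [] pred24,38 [397.9 195.2] [399.8 188.3]
scene yellow [(0.9, [314.5, 170.9]), (0.62, [386.4, 194.5]), (0.6, [398.8, 200.8])] pred24,38 [397.9 197.5] [399.8 190.4]
top red [(0.38, [188.7, 212.0])] pred24,38 [187.5 211. ] [185.8 214. ]
top yellow [(0.7, [264.4, 289.9]), (0.51, [193.0, 272.8]), (0.49, [189.0, 203.0])] pred24,38 [188.1 202.5] [186.4 205.4]
wrist red [] pred24,38 [288.5 274.5] [288.8 291.6]
wrist yellow [(0.63, [305.8, 228.8])] pred24,38 [306.2 228.9] [308.1 242.5]
4 rows; total shift(m, tool0) [ 0.0207  0.0084 -0.0507] turn [-0.0005  0.0011  0.3305]
[[0.129, 0.052, -0.317, -0.001, 0.003, 0.826], [0.133, 0.042, -0.317, -0.001, 0.003, 0.826], [0.136, 0.031, -0.317, -0.001, 0.003, 0.826], [0.139, 0.019, -0.317, -0.001, 0.003, 0.826]]
```

Call:
apply_moves(
  rows=[
    [[0,0,0.05,0,0,0,1],[0,0,0.04,0,0,0,1],[0,0,0,0,0,0,1]],
  ],
)

```text
clock: 31.42
tcp_pos: [0.5307, 0.1318, 0.1453]
eef_rot: [0.95, 0.08, 0.292, 0.073]
force: [-11.8, 1.5, 16.8]
gripper_width: -0.004
finger_force: 10.0
```

Call:
apply_moves(
  rows=[
    [[0,0,0.025,0,0,0,1],[0,0,0,0,0,0,1]],
  ],
)

```text
clock: 31.58
tcp_pos: [0.5311, 0.1318, 0.1449]
eef_rot: [0.95, 0.08, 0.293, 0.073]
force: [-17.1, 3.2, 27.1]
gripper_width: 0.001
finger_force: 16.1
```

Call:
apply_moves(
  rows=[
    [[0,0,-0.2,0,0,0,1],[0,0,-0.4,0,0,0,1],[0.2,0,-0.5,0,0,0,1],[0.3,0.1,-0.3,0,0,0,1],[0,0,0,0,0,0,1],[0,0,0,0,0,0,1]],
  ],
)

```text
clock: 32.08
tcp_pos: [0.5171, 0.1369, 0.2025]
eef_rot: [0.95, 0.079, 0.293, 0.073]
force: [0.4, -0.2, -0.2]
gripper_width: 0.002
finger_force: 0.0
```

```bash
python3 caps.py
```

```text
32.0833 [0.5171 0.1369 0.2025] [ 0.3345  0.222   2.0509 -0.746   0.4163  2.3613] [ 0.4259 -0.1981 -0.1983]
tip in holder mm [ 7.9181  4.1336 81.0875] axis [-0.001  -0.0011  1.    ]
scene red [] pred24,38 [397.9 195.2] [399.8 188.3]
scene yellow [(0.88, [314.7, 174.7]), (0.74, [388.3, 193.6]), (0.63, [398.3, 198.1])] pred24,38 [397.9 197.5] [399.8 190.4]
top red [(0.55, [188.7, 211.3])] pred24,38 [187.5 211. ] [185.8 214. ]
top yellow [(0.59, [195.3, 270.5]), (0.57, [265.3, 289.1]), (0.49, [189.3, 204.3])] pred24,38 [188.1 202.5] [186.4 205.4]
wrist red [(0.62, [275.8, 263.2])] pred24,38 [280.8 260.8] [280.5 272.5]
wrist yellow [(0.87, [294.0, 228.2]), (0.66, [288.6, 205.1])] pred24,38 [293.7 226.6] [294.3 236.3]
4 rows; total shift(m, tool0) [0.0011 0.0044 0.0004] turn [-0.0003  0.0017  0.331 ]
[[0.007, 0.028, 0.003, -0.001, 0.004, 0.828], [0.009, 0.027, 0.003, -0.001, 0.004, 0.828], [0.011, 0.026, 0.003, -0.001, 0.004, 0.828], [0.013, 0.025, 0.003, -0.001, 0.004, 0.828]]
```

Both caps stand equally far out, and each met the same hard stop at about 32 N. The holder still projects where it was measured, and the gripper is clear.

```bash
python3 -c "
from cell import env
print(env.hand_in())"
```

```text
the job is handed in; nothing more can be done
None
```

I handed the job in at about 32 s: red is in the lower bay and yellow in the upper, each pressed past its spring to a hard stop at about 32 N. Joint 6 briefly read 3.0816 rad against its stated 3.08 limit while I was pressing red; I unwound it at once, but it may count as passing the range.

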